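# Put four bench things back on their own stands

## Task

The ring cone, the doming block and the two jars have been set down on each other's stands. Move each one, upright, to the middle of its own: the cone on the round cork mat, the doming block on the square rubber pad, the larger jar on the oblong wooden board and the smaller jar on the six-sided tile. A stand has room for only one thing, so park things on the empty fire brick on the way where you need to, and tip nothing over.

Things in the scene. Friction and masses are not known exactly. Their poses are not given: they have to be found in the camera images.
- cone_center (a point): white porcelain ring cone standing on its wide end, 100 mm tall, diameter 46 mm at the foot, about 32 mm half-way up, narrowing evenly to a small rounded top; about 60 g. The point is on its axis half-way up (50 mm above its foot), z up.
- dome_block_center (a point): grey steel doming block, a 42 mm cube with round hollows in its top; about 0.5 kg. The point is its centre (21 mm above its underside), z up, x and y square to its side faces.
- large_jar_center (a point): the larger round glass jar, closed with a black lid: diameter 61 mm, 74 mm tall, about 0.1 kg; the lid does not come off. The point is on its axis half-way up (37 mm above its underside), z up.
- small_jar_center (a point): the smaller round glass jar, closed with a grey metal lid: diameter 49 mm, 57 mm tall, about 0.1 kg; the lid does not come off. The point is on its axis half-way up (28.5 mm above its underside), z up.
- cork_mat_top (a point): round cork mat, diameter 104 mm, the ring cone's own stand. Fixed to the bench. Top 10 mm above the bench. The point is the centre of its top face, z up; the mat is flat.
- rubber_pad_top (a point): square black rubber pad, 96 x 96 mm, the doming block's own stand. Fixed to the bench. Top 10 mm above the bench. The point is the centre of its top face, z up; x and y along its sides.
- wood_board_top (a point): oblong brown wooden board, 84 mm (its x) by 136 mm (its y), with a screw near each end, the larger jar's own stand. Fixed to the bench. Top 10 mm above the bench. The point is the centre of its top face, z up; the middle is half-way between the screws.
- hex_tile_top (a point): six-sided grey stone tile, 112 mm across corners, 97 mm across flats, the smaller jar's own stand. Fixed to the bench. Top 10 mm above the bench. The point is the centre of its top face, z up; the tile is flat.
- brick_top (a point): pale fire brick lying flat and empty, 102 mm (its x) by 166 mm (its y), fixed to the bench, a free spot to park a thing on. The point is the centre of its flat top face, 31 mm above the bench, z up.
There are look-alikes about, which are no part of the job. Leave any blue or purple look-alike of the part that bears small_jar_center alone.

How it is judged (in metres and radians):
At the end, for the whole second after the job is handed in: Each of the four things stands upright (within 0.1 rad) and at rest on its own stand, its axis within 15 mm of the stand's centre and its height within 5 mm of standing on the top face: cone on cork mat, doming block on rubber pad, larger jar on wooden board, smaller jar on six-sided tile (horizontal distance between cone_center and cork_mat_top below 0.015 m and z of cone_center in the frame of cork_mat_top between 0.045 and 0.055 m and angle between each of cone_center, dome_block_center, large_jar_center, small_jar_center's own z axis and vertical below 0.1 rad and linear speed of each of cone, dome_block, large_jar, small_jar below 0.02 m/s and horizontal distance between dome_block_center and rubber_pad_top below 0.015 m and z of dome_block_center in the frame of rubber_pad_top between 0.016 and 0.026 m and horizontal distance between large_jar_center and wood_board_top below 0.015 m and z of large_jar_center in the frame of wood_board_top between 0.032 and 0.042 m and horizontal distance between small_jar_center and hex_tile_top below 0.015 m and z of small_jar_center in the frame of hex_tile_top between 0.0235 and 0.0335 m); the robot touches nothing.
It fails at once if one of the four things is tipped over (angle between any of cone_center, dome_block_center, large_jar_center, small_jar_center's own z axis and vertical above 0.7 rad).
It also fails if it takes over 149 s, if anything falls off the work surface, if the arm or the gripper's body presses on something with over 40 N, if the wrist force passes 120 N, or if a joint passes its speed limit or range.

## Robot

A 6-joint arm with a two-finger parallel gripper is mounted at the origin on a cart in front of the work surface, level with it; the furniture and walls round the work are solid. World frame = base frame: x ahead of the robot, y to its left, z up, the work surface at z = 0. Lengths are in m, angles in degrees, forces in N, time in s.
With the tool pointing down it reaches from about 0.325 to 0.875 m from the base axis. Payload 4.4 kg.
Tool frame: the origin (TCP) lies between the finger pads; the fingertips stand 14 mm ahead of it and the grasp point (between the pads) lies 5 mm behind it; z points along the fingers, x is the direction in which the jaws open and shut, and the axes are right-handed (so a half turn about z gives the same grasp; the last joint's range is limited). The gripper opens to 85 mm and grips with 20 to 120 N. Pads are 22 mm wide; open, the fingers measure 114 mm over their backs; the gripper's body (76 mm by 85 mm) begins 54 mm behind the grasp point. The pads swing forward as they close: fully open they stand 13 mm farther back than shut.
Start: joints at [58.814, 11.837, 88.321, -0, 79.842, -8.623], TCP at [0.221, 0.531, 0.245] pointing down, gripper open.
Joint ranges: [-156.59, 156.59], [-49.26, 127.26], [12.9, 141.05], [-63.56, 243.56], [4.71, 150.69], [-161.64, 161.64]. Speed limits (degrees/s): [159.86, 159.86, 180, 180, 180, 180].

## Interface

Orientations are given as [roll, pitch, yaw] about the fixed x, y, z axes, in that order (R = Rz(yaw) Ry(pitch) Rx(roll)).
In Python, from bench import arm gives the robot as it stands.
- The arm moves only by the shell command python3 -m crank 'ROWS' [FORCE]. ROWS is JSON, a list of rows, each an object of numbers: "x", "y", "z": the shift along the tool's x, y, z in mm; "rx", "ry", "rz": the turn, a rotation vector about the tool's x, y, z in rad; "grip": the opening, from -1 (shut) to 1 (fully open), so that 0 is half open. In form: [{"x": .., "y": .., "z": .., "rx": .., "ry": .., "rz": .., "grip": ..}, ...]. A call has 1 to 20 rows; each row is the pose to reach, as a shift and turn from the pose measured when the call began, along the tool's axes at that moment; what a row does not reach only later rows make up. A row lasts 1/12 s, in which the tool goes at most 41.7 mm and 7.16 degrees, less where a joint would pass 70% of its speed; a pose out of reach is approached as far as the arm can. A call with a gripper value outside its range is refused whole. The fingers move at their own pace and stop on an object; FORCE is the grip in N (left out, the last holds). Time passes only in rows, so rows that repeat a pose let the fingers close. It gives the time, the measured TCP pose, the force and the opening at its end, in the units of the state.
- arm.read_state(): the state, without advancing time (a new reading comes with each control period).
- arm.get_image(name): name is "scene" or "top" or "wrist"; returns a dict with "image" (400x640x3 uint8, red, green, blue), "camera_matrix" (3x3 intrinsics, pixels), "pose" (4x4, takes a point from camera to world coordinates); the wrist camera has in their place "tool_from_camera" (4x4, takes a point from camera to tool coordinates, whose origin is the TCP and whose axes are the tool frame's). Camera axes: x right, y down, z forward; pixel columns grow to the right and rows downward; lengths in m; the calibration is good to about 2 mm. A picture is of the moment at which its call begins: read the wrist's pose just before it. There is no depth.
- arm.job_done(): hands the job in, once; it reports no verdict.
Trained networks look in a picture, given as the dict that the camera call returned (one of the last four; its "shot" number tells which), for a name from the list of things; names that differ only in an ending like _2 or _b are one class to them, and where a whole thing is asked for, a point or a joint stands for the part that bears it (a point fixed in the world has none). Each returns a list of dicts, best first, with "p" (0 to 1); they miss things now and then, are a little off and sometimes report something else, mostly with a low value. They report only what shows in the picture. A call takes as long as a camera call. They do not tell look-alikes from the thing itself.
- arm.look_for(picture, target): "centre" ([x, y, z] in m, in world coordinates, good to about 4 mm: the middle of the surface that is visible of it).
- arm.silhouettes(picture, target): "region" (400x640 bool, what is visible of it).
- arm.place_of(picture, target): "centre" ([x, y, z] in m, in world coordinates, good to about 4 mm: a listed point, or the origin of a listed thing).
The state is a dict: "time": time; "q": joint angles; "joint_vel": joint speeds; "effort": joint torques, N m; "eef_pos": TCP position; "tool_rot": TCP orientation; "contact_force": force on the tool from outside, world axes, zero at the start; "torque": the same for the moment, N m; "width": finger opening in m.
Only numpy, scipy, OpenCV 4.12 (cv2) and the standard library are available. Lean on these libraries where they do the work, as an engineer would, in place of code of your own. Each camera call takes 0.05 s, during which the arm holds its last target.

## Working session

There is one attempt and no reset: what is moved stays moved. The work goes in short steps, Python scripts to look and compute and a shell command to move; the robot and the scene stay as the last step left them, time stands still between calls to the robot, and variables do not carry over. Pictures are saved under pics/ and viewed, and the job is handed in when it is done.

```bash
ls; mkdir -p pics
python3 - <<'E'
from bench import arm
import cv2
print(arm.read_state())
for n in ("scene","top","wrist"):
    d=arm.get_image(n)
    cv2.imwrite(f"pics/{n}0.png",d["image"][:,:,::-1])
    print(n,d["camera_matrix"].tolist(),d.get("pose",d.get("tool_from_camera")).tolist() if hasattr(d.get("pose",d.get("tool_from_camera")),'tolist') else d.get("pose",d.get("tool_from_camera")))
    if n!="wrist":
        for t in ["cone_center","dome_block_center","large_jar_center","small_jar_center","cork_mat_top","rubber_pad_top","wood_board_top","hex_tile_top","brick_top"]:
            r=arm.place_of(d,t)
            print(n,t,[(round(float(k["p"]),2),[round(float(v),3) for v in k["centre"]]) for k in r[:4]])
E
```

```text
pics
{'time': 0.0, 'q': array([ 5.88170050e+01,  1.18857357e+01,  8.84052968e+01,  7.87691618e-04,
        7.98401701e+01, -8.62298472e+00]), 'joint_vel': array([ 0.03874203, -0.07738608,  0.0502182 , -0.05121304,  0.02665606,
       -0.0871026 ]), 'effort': array([-8.63584755e-04, -3.83035862e+01, -2.91593564e+01, -1.65205633e-04,
        1.05984180e-02, -7.44540813e-06]), 'eef_pos': array([0.22022827, 0.53037386, 0.24410686]), 'tool_rot': array([-1.79979562e+02,  1.29603374e-01,  6.74398730e+01]), 'contact_force': array([-0.49444173,  0.77728188, -0.56094326]), 'torque': array([-0.00977747,  0.01622702,  0.06926529]), 'width': 0.08560043058190109}
scene [[447.0331421213147, 0.0, 319.3078282165296], [0.0, 447.0331421213147, 200.865848598226], [0.0, 0.0, 1.0]] [[0.5439581005249647, -0.3618480229645112, 0.7570836104090136, -0.43667235139654237], [-0.8390355831489898, -0.2467544357754167, 0.4849036385045905, -0.5698895393917218], [0.011352316200107414, -0.8989873506906704, -0.4378274411398428, 0.5960363558310076], [0.0, 0.0, 0.0, 1.0]]
scene cone_center [(0.74, [0.592, 0.231, 0.061])]

[... 1289 characters left out ...]
.007])]
top rubber_pad_top [(0.89, [0.456, -0.091, 0.01])]
top wood_board_top [(0.89, [0.459, 0.122, 0.012])]
top hex_tile_top [(0.78, [0.592, 0.229, 0.011])]
top brick_top [(0.93, [0.622, -0.257, 0.03]), (0.69, [0.587, 0.226, 0.058]), (0.64, [0.592, 0.227, 0.011]), (0.43, [0.459, 0.122, 0.012])]
wrist [[329.557182635127, 0.0, 317.7503873151521], [0.0, 329.557182635127, 200.9379511828699], [0.0, 0.0, 1.0]] [[0.9999986044487132, 0.0009237305465025866, -0.0013920569316512115, -0.0004545047338344599], [-0.0004971577387034482, 0.9600265117681467, 0.2799086449834395, -0.07119039253422221], [0.0015949717258772146, -0.2799075622846939, 0.9600256312417037, -0.1287799300341921], [0.0, 0.0, 0.0, 1.0]]
```

View pics/top0.png

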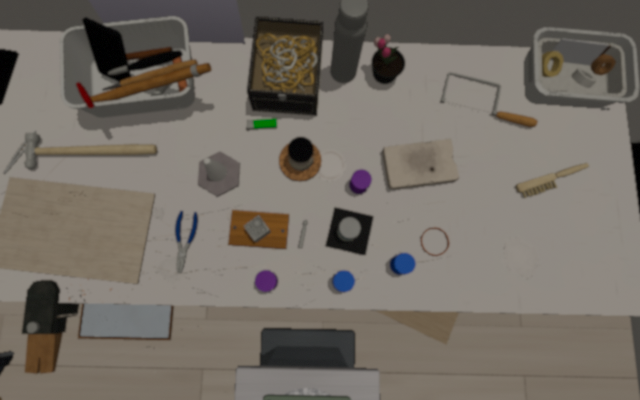

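View pics/scene0.png

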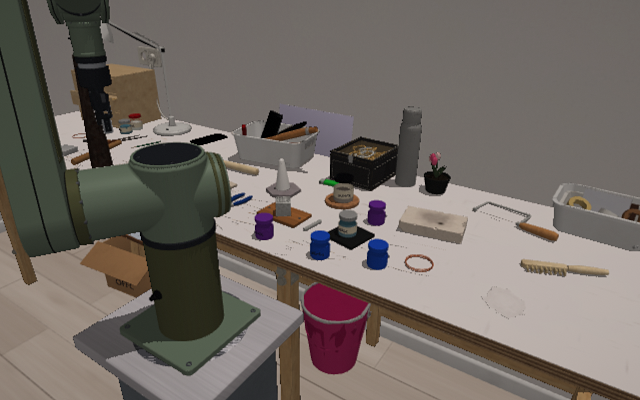

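The top view shows the cone on the hex tile (218,172), block on the wood board (257,229), black-lidded large jar on cork (300,155) and grey-lidded jar on the rubber pad (349,230). The purple (361,181), (266,281) and blue (343,281), (403,264) jars are look-alikes, so the grey-lidded one at (349,230) is the small jar. I'll confirm this in an enlarged crop with outlines overlaid.

```bash
cat > h.py <<'E'
from bench import arm
import cv2, numpy as np
from scipy.spatial.transform import Rotation as R
def proj(d,P,T=None):
    T=np.array(d["pose"]) if T is None else T
    K=np.array(d["camera_matrix"]); P=np.atleast_2d(P)
    c=(P-T[:3,3])@T[:3,:3]; u=c@K.T; return u[:,:2]/u[:,2:]
def unproj(d,px,z,T=None):
    T=np.array(d["pose"]) if T is None else T
    K=np.array(d["camera_matrix"]); r=T[:3,:3]@np.linalg.solve(K,[px[0],px[1],1.0])
    return T[:3,3]+r*(z-T[2,3])/r[2]
def wristT(d,s):
    T=np.eye(4);T[:3,:3]=R.from_euler('xyz',s["tool_rot"],degrees=True).as_matrix();T[:3,3]=s["eef_pos"]
    return T@np.array(d["tool_from_camera"])
def circ(c,z,r):
    a=np.linspace(0,2*np.pi,73);return np.c_[c[0]+r*np.cos(a),c[1]+r*np.sin(a),0*a+z]
def rect(c,z,w,h,yaw):
    y=np.radians(yaw);q=np.array([[1,1],[1,-1],[-1,-1],[-1,1],[1,1]])*[w/2,h/2]
    return np.c_[q@np.array([[np.cos(y),np.sin(y)],[-np.sin(y),np.cos(y)]])+c[:2],[z]*5]
def crop(d,name,box,s,lines=(),T=None):
    x0,y0,x1,y1=box
    im=np.ascontiguousarray(d["image"][y0:y1,x0:x1,::-1]);im=cv2.resize(im,None,fx=s,fy=s,interpolation=cv2.INTER_CUBIC)
    im=cv2.convertScaleAbs(im,alpha=1.5)
    for P,col in lines:
        p=((proj(d,P,T)-[x0,y0]+.5)*s-.5).round().astype(int)
        cv2.polylines(im,[p.reshape(-1,1,2)],False,col,1)
    cv2.imwrite(f"pics/{name}.png",im)
def to(x,y,z,yaw=None,s=None):
    s=s or arm.read_state();Rm=R.from_euler('xyz',s["tool_rot"],degrees=True)
    sh=Rm.inv().apply(np.array([x,y,z])-s["eef_pos"])*1000
    rv=None
    if yaw is not None:
        rv=min(((Rm.inv()*R.from_euler('xyz',[180,0,yaw+k],degrees=True)).as_rotvec() for k in(0,)),key=np.linalg.norm).round(3)
    print("shift",sh.round(1),"rotvec",rv,"pos",s["eef_pos"].round(4),"rot",s["tool_rot"].round(1),"q6",round(float(s["q"][5]),1),"w",round(float(s["width"]),4),"t",round(float(s["time"]),1))
E
python3 - <<'E'
from h import *
d=arm.get_image("top")
# own measurements from silhouettes
for t,z in [("cork_mat_top",.01),("rubber_pad_top",.01),("wood_board_top",.01),("hex_tile_top",.01),("brick_top",.031),("large_jar_center",.074+.01),("small_jar_center",.067),("dome_block_center",.052),("cone_center",.06)]:
    for r in arm.silhouettes(d,t)[:5]:
        m=r["region"].astype(np.uint8);cs,_=cv2.findContours(m,cv2.RETR_EXTERNAL,cv2.CHAIN_APPROX_NONE)
        if not cs: continue
        c=max(cs,key=cv2.contourArea)[:,0]
        h=cv2.convexHull(c)[:,0]
        W=np.array([unproj(d,p,z)[:2] for p in h],np.float32)*1000
        print(t,round(r["p"],2),"px",c.mean(0).round(),"rect",[np.round(v,1) for v in cv2.minAreaRect(W)],"circ",[np.round(v,1) for v in cv2.minEnclosingCircle(W)])
G=(0,255,0);Rd=(0,0,255);Y=(0,255,255)
crop(d,"crop1",(180,110,480,310),2.6,[])
L=[(circ((.625,.034),.01,.052),G),(circ((.631,.032),.084,.0305),Rd),(rect((.457,-.09),.01,.096,.096,0),G),(circ((.457,-.09),.067,.0245),Rd),(rect((.458,.123),.01,.084,.136,0),G),(rect((.458,.123),.052,.042,.042,45),Rd),(circ((.592,.227),.01,.056),G),(circ((.588,.229),.01,.023),Rd),(circ((.588,.229),.06,.016),Rd),(rect((.622,-.257),.031,.102,.166,0),G)]
crop(d,"crop2",(180,110,480,310),2.6,L)
E
```

```text
cork_mat_top 0.85 px [301. 164.] rect [array([618. ,  31.5]), array([86.5, 97.2]), np.float64(3.8)] circ [array([625.6,  30.5]), np.float64(52.4)]
rubber_pad_top 0.93 px [349. 232.] rect [array([457. , -87.9]), array([ 98.7, 100.8]), np.float64(78.1)] circ [array([456. , -88.8]), np.float64(65.8)]
wood_board_top 0.87 px [259. 230.] rect [array([456. , 121.8]), array([138.8,  84.6]), np.float64(87.2)] circ [array([455.8, 122.3]), np.float64(76.4)]
hex_tile_top 0.7 px [218. 173.] rect [array([587.3, 224.4]), array([108.7,  98.1]), np.float64(0.5)] circ [array([587.5, 223.6]), np.float64(55.3)]
brick_top 0.87 px [420. 165.] rect [array([ 617.8, -252.7]), array([108.1, 172. ]), np.float64(9.0)] circ [array([ 618.8, -252.3]), np.float64(94.9)]
large_jar_center 0.88 px [301. 154.] rect [array([619.1,  29.5]), array([76.9, 55.9]), np.float64(1.7)] circ [array([618.8,  28.3]), np.float64(39.1)]
small_jar_center 0.93 px [349. 229.] rect [array([454.6, -81.8]), array([46.4, 50.4]), np.float64(45.6)] circ [array([453.5, -81.8]), np.float64(26.4)]
small_jar_center 0.85 px [360. 182.] rect [array
[... 165 characters left out ...]
 94.3]), array([45.5, 46. ]), np.float64(46.9)] circ [array([338.2,  93.9]), np.float64(24.7)]
small_jar_center 0.69 px [344. 281.] rect [array([340.8, -72. ]), array([44.4, 43. ]), np.float64(0.9)] circ [array([341.3, -72.2]), np.float64(23.4)]
small_jar_center 0.59 px [403. 264.] rect [array([ 381.1, -199.5]), array([47.3, 57. ]), np.float64(1.4)] circ [array([ 380.5, -199.4]), np.float64(29.0)]
dome_block_center 0.56 px [257. 229.] rect [array([451.1, 120.6]), array([48. , 41.8]), np.float64(38.8)] circ [array([452. , 120.4]), np.float64(28.7)]
cone_center 0.64 px [215. 169.] rect [array([586.3, 221.2]), array([59.3, 43. ]), np.float64(21.7)] circ [array([585.6, 223.7]), np.float64(31.6)]
```

View pics/crop1.png

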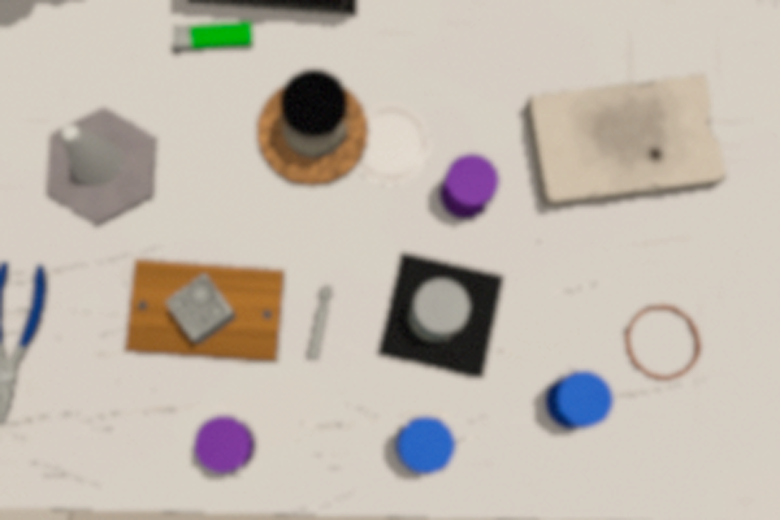

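View pics/crop2.png

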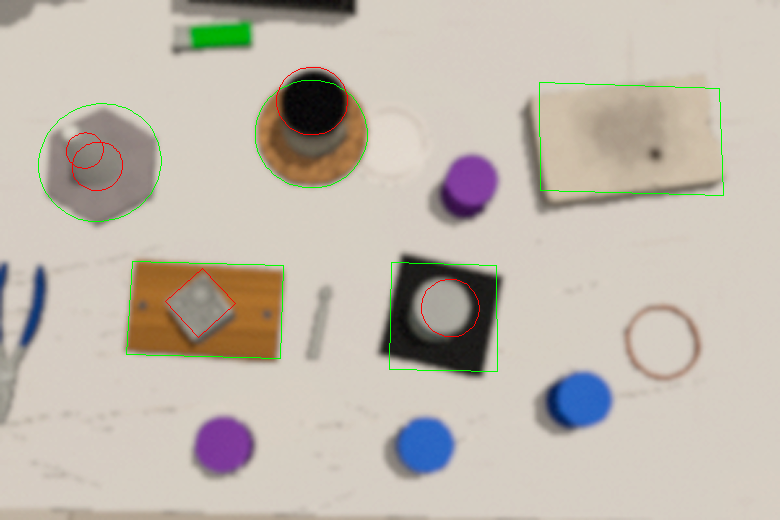

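The crop confirms it: only the jar at crop (441,306) has a grey lid on the black pad, and the other four are blue or purple. Overlays fit within a few mm. I'll hover over the small jar and refine with the wrist camera.

Run:
```python
from h import *
to(.45,-.085,.23)
```

```text
shift [-480.8  448.2   15.3] rotvec None pos [0.2206 0.531  0.2453] rot [180.    0.   67.4] q6 -8.6 w 0.0853 t 1.6
```

```bash
python3 -m crank '[{"x":-24,"y":22},{"x":-48,"y":45},{"x":-75,"y":70,"z":2},{"x":-102,"y":95,"z":3},{"x":-129,"y":120,"z":5},{"x":-156,"y":145,"z":6},{"x":-183,"y":170,"z":8},{"x":-210,"y":196,"z":9},{"x":-237,"y":221,"z":10},{"x":-264,"y":246,"z":11},{"x":-291,"y":271,"z":12},{"x":-318,"y":296,"z":13},{"x":-345,"y":321,"z":15},{"x":-372,"y":347,"z":15},{"x":-399,"y":372,"z":15},{"x":-426,"y":397,"z":15},{"x":-453,"y":422,"z":15},{"x":-481,"y":448,"z":15},{"x":-481,"y":448,"z":15},{"x":-481,"y":448,"z":15}]'
python3 - <<'E'
from h import *
s=arm.read_state();d=arm.get_image("wrist");T=wristT(d,s)
to(.459,-.083,.05)
G=(0,255,0);Rd=(0,0,255)
crop(d,"w1",(0,0,640,400),1.25,[(rect((.458,-.088),.01,.096,.096,-8),G),(circ((.459,-.083),.067,.0245),Rd),(circ((.459,-.083),.01,.0245),Rd)],T)
E
```

```text
schema error: expected keys x, y, z, rx, ry, rz, grip
```

```bash
python3 -m crank '[{"x":-20,"y":19,"z":0,"rx":0,"ry":0,"rz":0,"grip":1},{"x":-48,"y":45,"z":2,"rx":0,"ry":0,"rz":0,"grip":1},{"x":-75,"y":70,"z":3,"rx":0,"ry":0,"rz":0,"grip":1},{"x":-102,"y":95,"z":5,"rx":0,"ry":0,"rz":0,"grip":1},{"x":-130,"y":121,"z":6,"rx":0,"ry":0,"rz":0,"grip":1},{"x":-158,"y":147,"z":8,"rx":0,"ry":0,"rz":0,"grip":1},{"x":-186,"y":173,"z":9,"rx":0,"ry":0,"rz":0,"grip":1},{"x":-214,"y":199,"z":10,"rx":0,"ry":0,"rz":0,"grip":1},{"x":-242,"y":226,"z":11,"rx":0,"ry":0,"rz":0,"grip":1},{"x":-270,"y":252,"z":12,"rx":0,"ry":0,"rz":0,"grip":1},{"x":-298,"y":278,"z":13,"rx":0,"ry":0,"rz":0,"grip":1},{"x":-326,"y":304,"z":14,"rx":0,"ry":0,"rz":0,"grip":1},{"x":-354,"y":330,"z":15,"rx":0,"ry":0,"rz":0,"grip":1},{"x":-382,"y":356,"z":15,"rx":0,"ry":0,"rz":0,"grip":1},{"x":-410,"y":382,"z":15,"rx":0,"ry":0,"rz":0,"grip":1},{"x":-438,"y":408,"z":15,"rx":0,"ry":0,"rz":0,"grip":1},{"x":-462,"y":430,"z":15,"rx":0,"ry":0,"rz":0,"grip":1},{"x":-481,"y":448,"z":15,"rx":0,"ry":0,"rz":0,"grip":1},{"x":-481,"y":448,"z":15,"rx":0,"ry":0,"rz":0,"grip":1},{"x":-481,"y":448,"z":15,"rx":0,"ry":0,"rz":0,"grip":1}]'
python3 - <<'E'
from h import *
s=arm.read_state();d=arm.get_image("wrist");T=wristT(d,s)
to(.459,-.083,.05)
G=(0,255,0);Rd=(0,0,255)
crop(d,"w1",(0,0,640,400),1.25,[(rect((.458,-.088),.01,.096,.096,-8),G),(circ((.459,-.083),.067,.0245),Rd),(circ((.459,-.083),.01,.0245),Rd)],T)
E
```

```text
time: 3.22
eef_pos: [0.45, -0.0862, 0.2303]
tool_rot: [-180.0, -0.0, 67.3]
contact_force: [-0.1, 0.2, -0.2]
width: 0.0855
shift [  5.5   8.1 180.1] rotvec None pos [ 0.4495 -0.0851  0.2301] rot [-179.9   -0.    67.4] q6 -89.0 w 0.0856 t 3.3
```

View pics/w1.png

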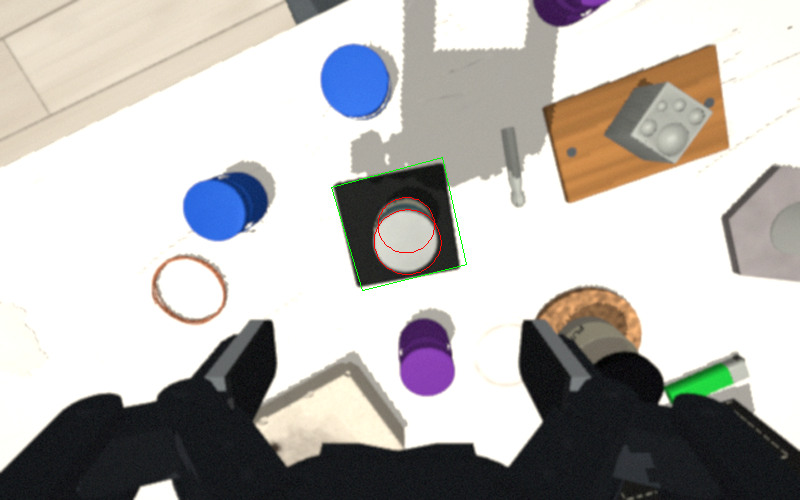

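The wrist view puts the grey-lidded jar at (406,240) on the pad, matching the overlay within about 2 mm. The fingers straddle it with no neighbour in the way, so I'm descending.

```bash
python3 -m crank '[{"x":5,"y":8,"z":15,"rx":0,"ry":0,"rz":0,"grip":1},{"x":5,"y":8,"z":45,"rx":0,"ry":0,"rz":0,"grip":1},{"x":5,"y":8,"z":80,"rx":0,"ry":0,"rz":0,"grip":1},{"x":5,"y":8,"z":115,"rx":0,"ry":0,"rz":0,"grip":1},{"x":5,"y":8,"z":145,"rx":0,"ry":0,"rz":0,"grip":1},{"x":5,"y":8,"z":165,"rx":0,"ry":0,"rz":0,"grip":1},{"x":5,"y":8,"z":180,"rx":0,"ry":0,"rz":0,"grip":1},{"x":5,"y":8,"z":190,"rx":0,"ry":0,"rz":0,"grip":1},{"x":5,"y":8,"z":193,"rx":0,"ry":0,"rz":0,"grip":1},{"x":5,"y":8,"z":193,"rx":0,"ry":0,"rz":0,"grip":1}]' 30 && python3 -m crank '[{"x":0,"y":0,"z":0,"rx":0,"ry":0,"rz":0,"grip":0.5},{"x":0,"y":0,"z":0,"rx":0,"ry":0,"rz":0,"grip":0.3},{"x":0,"y":0,"z":0,"rx":0,"ry":0,"rz":0,"grip":0.1},{"x":0,"y":0,"z":0,"rx":0,"ry":0,"rz":0,"grip":-0.2},{"x":0,"y":0,"z":0,"rx":0,"ry":0,"rz":0,"grip":-0.4},{"x":0,"y":0,"z":0,"rx":0,"ry":0,"rz":0,"grip":-0.4},{"x":0,"y":0,"z":0,"rx":0,"ry":0,"rz":0,"grip":-0.4},{"x":0,"y":0,"z":0,"rx":0,"ry":0,"rz":0,"grip":-0.4}]' 30
```

```text
time: 4.1
eef_pos: [0.4582, -0.0824, 0.0368]
tool_rot: [-179.9, -0.0, 67.4]
contact_force: [-0.2, 0.4, -0.6]
width: 0.0854
time: 4.77
eef_pos: [0.4593, -0.0827, 0.0382]
tool_rot: [-180.0, -0.0, 67.4]
contact_force: [-1.6, 0.4, 6.8]
width: 0.0468
```

```bash
python3 -m crank '[{"x":0,"y":0,"z":-10,"rx":0,"ry":0,"rz":0,"grip":-0.4},{"x":0,"y":0,"z":-35,"rx":0,"ry":0,"rz":0,"grip":-0.4},{"x":0,"y":0,"z":-65,"rx":0,"ry":0,"rz":0,"grip":-0.4},{"x":-2,"y":5,"z":-90,"rx":0,"ry":0,"rz":0,"grip":-0.4},{"x":-10,"y":22,"z":-100,"rx":0,"ry":0,"rz":0,"grip":-0.4},{"x":-20,"y":45,"z":-100,"rx":0,"ry":0,"rz":0,"grip":-0.4},{"x":-32,"y":72,"z":-100,"rx":0,"ry":0,"rz":0,"grip":-0.4},{"x":-44,"y":100,"z":-100,"rx":0,"ry":0,"rz":0,"grip":-0.4},{"x":-56,"y":128,"z":-100,"rx":0,"ry":0,"rz":0,"grip":-0.4},{"x":-68,"y":156,"z":-100,"rx":0,"ry":0,"rz":0,"grip":-0.4},{"x":-80,"y":182,"z":-100,"rx":0,"ry":0,"rz":0,"grip":-0.4},{"x":-90,"y":204,"z":-95,"rx":0,"ry":0,"rz":0,"grip":-0.4},{"x":-95,"y":216,"z":-85,"rx":0,"ry":0,"rz":0,"grip":-0.4},{"x":-95,"y":216,"z":-70,"rx":0,"ry":0,"rz":0,"grip":-0.4},{"x":-95,"y":216,"z":-52,"rx":0,"ry":0,"rz":0,"grip":-0.4},{"x":-95,"y":216,"z":-38,"rx":0,"ry":0,"rz":0,"grip":-0.4},{"x":-95,"y":216,"z":-30,"rx":0,"ry":0,"rz":0,"grip":-0.4},{"x":-95,"y":216,"z":-26,"rx":0,"ry":0,"rz":0,"grip":-0.4},{"x":-95,"y":216,"z":-26,"rx":0,"ry":0,"rz":0,"grip":-0.4}]' 30
python3 - <<'E'
from h import *
s=arm.read_state();d=arm.get_image("top")
to(.622,-.2535,.059)
crop(d,"t2",(180,110,480,310),2.6,[(circ(s["eef_pos"][:2],.035+.057,.0245),(0,0,255)),(rect((.622,-.2535),.031,.102,.166,6),(0,255,0))])
E
```

```text
time: 6.35
eef_pos: [0.6215, -0.2528, 0.0631]
tool_rot: [-179.9, -0.1, 67.4]
contact_force: [-0.5, -0.2, -0.8]
width: 0.0464
shift [-0.4 -0.   5.2] rotvec None pos [ 0.6222 -0.2532  0.0642] rot [-1.80e+02 -1.00e-01  6.74e+01] q6 -97.0 w 0.0463 t 6.4
```

View pics/t2.png

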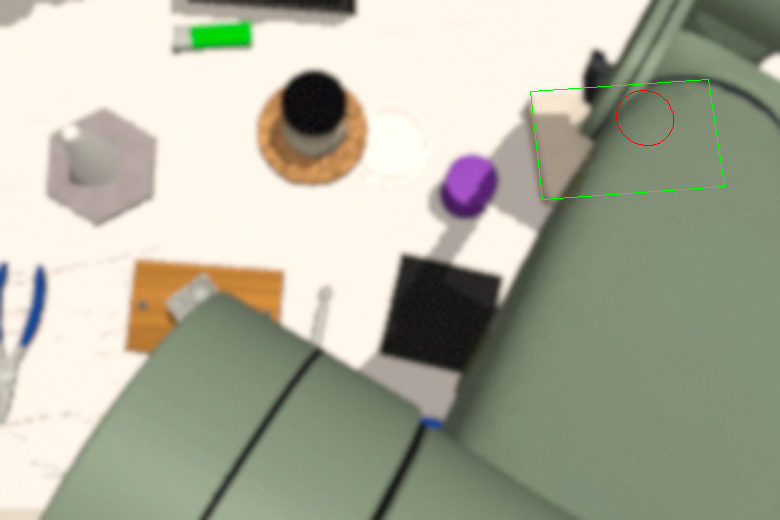

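Pad is empty at (440,312), so the jar is held. The arm hides the brick, so I'll lower until I feel contact.

```bash
python3 -m crank '[{"x":0,"y":0,"z":2,"rx":0,"ry":0,"rz":0,"grip":-0.4},{"x":0,"y":0,"z":4,"rx":0,"ry":0,"rz":0,"grip":-0.4},{"x":0,"y":0,"z":5,"rx":0,"ry":0,"rz":0,"grip":-0.4},{"x":0,"y":0,"z":5,"rx":0,"ry":0,"rz":0,"grip":-0.4}]' 30
```

```text
time: 6.73
eef_pos: [0.6223, -0.2532, 0.0595]
tool_rot: [180.0, -0.0, 67.4]
contact_force: [-0.2, 0.2, -0.4]
width: 0.0465
```

```bash
python3 -m crank '[{"x":0,"y":0,"z":1,"rx":0,"ry":0,"rz":0,"grip":-0.4},{"x":0,"y":0,"z":1.5,"rx":0,"ry":0,"rz":0,"grip":-0.4},{"x":0,"y":0,"z":1.5,"rx":0,"ry":0,"rz":0,"grip":-0.4}]' 30;python3 -m crank '[{"x":0,"y":0,"z":1,"rx":0,"ry":0,"rz":0,"grip":-0.4},{"x":0,"y":0,"z":1.5,"rx":0,"ry":0,"rz":0,"grip":-0.4},{"x":0,"y":0,"z":1.5,"rx":0,"ry":0,"rz":0,"grip":-0.4}]' 30
```

```text
time: 6.98
eef_pos: [0.6225, -0.2533, 0.0593]
tool_rot: [180.0, -0.0, 67.5]
contact_force: [-2.8, 1.7, 5.0]
width: 0.0463
time: 7.23
eef_pos: [0.6225, -0.2533, 0.0592]
tool_rot: [180.0, -0.0, 67.5]
contact_force: [-4.3, 1.7, 7.4]
width: 0.0467
```

Contact is felt and the jar is seated. Releasing, then moving over the block and turning toward its faces (about 45°).

```bash
python3 -m crank '[{"x":0,"y":0,"z":-1,"rx":0,"ry":0,"rz":0,"grip":0.2},{"x":0,"y":0,"z":-1,"rx":0,"ry":0,"rz":0,"grip":0.5},{"x":0,"y":0,"z":-1,"rx":0,"ry":0,"rz":0,"grip":0.8},{"x":0,"y":0,"z":-1,"rx":0,"ry":0,"rz":0,"grip":1},{"x":0,"y":0,"z":-1,"rx":0,"ry":0,"rz":0,"grip":1},{"x":0,"y":0,"z":-1,"rx":0,"ry":0,"rz":0,"grip":1},{"x":0,"y":0,"z":-10,"rx":0,"ry":0,"rz":0,"grip":1},{"x":0,"y":0,"z":-30,"rx":0,"ry":0,"rz":0,"grip":1},{"x":0,"y":0,"z":-60,"rx":0,"ry":0,"rz":0,"grip":1},{"x":0,"y":0,"z":-95,"rx":0,"ry":0,"rz":0,"grip":1},{"x":0,"y":0,"z":-130,"rx":0,"ry":0,"rz":0,"grip":1},{"x":0,"y":0,"z":-160,"rx":0,"ry":0,"rz":0,"grip":1},{"x":0,"y":0,"z":-171,"rx":0,"ry":0,"rz":0,"grip":1}]' 30
python3 - <<'E'
from h import *
s=arm.read_state();d=arm.get_image("wrist");T=wristT(d,s)
to(.448,.12,.23,45)
crop(d,"w2",(0,0,640,400),1.25,[(circ((.6225,-.2535),.088,.0245),(0,0,255)),(circ((.6225,-.2535),.031,.0245),(0,0,255)),(rect((.622,-.2535),.031,.102,.166,6),(0,255,0))],T)
E
```

```text
time: 8.32
eef_pos: [0.6251, -0.2548, 0.2379]
tool_rot: [179.3, 0.0, 67.5]
contact_force: [-0.4, -1.6, 0.3]
width: 0.0857
shift [ 278.3 -307.6    4.2] rotvec [ 0.013 -0.002  0.392] pos [ 0.6254 -0.2549  0.2383] rot [1.793e+02 1.000e-01 6.750e+01] q6 -97.0 w 0.0855 t 8.4
```

View pics/w2.png

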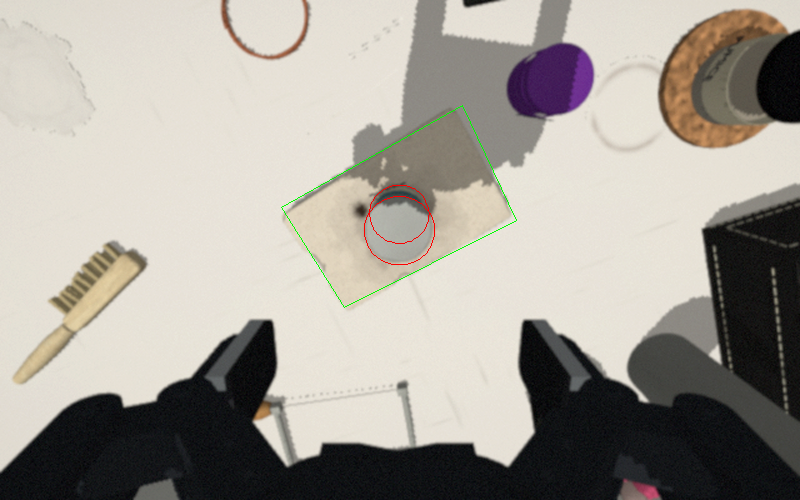

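The jar stands upright on the brick at (400,228), within 1–2 mm of where I expected. Next, over the block.

```bash
python3 -m crank '[{"x":13,"y":-14,"z":0,"rx":0.01,"ry":0,"rz":0.02,"grip":1},{"x":33,"y":-36,"z":2,"rx":0.01,"ry":0,"rz":0.06,"grip":1},{"x":58,"y":-64,"z":2,"rx":0.01,"ry":0,"rz":0.10,"grip":1},{"x":83,"y":-92,"z":4,"rx":0.01,"ry":0,"rz":0.14,"grip":1},{"x":108,"y":-119,"z":4,"rx":0.01,"ry":0,"rz":0.18,"grip":1},{"x":133,"y":-147,"z":4,"rx":0.01,"ry":0,"rz":0.22,"grip":1},{"x":158,"y":-175,"z":4,"rx":0.01,"ry":0,"rz":0.26,"grip":1},{"x":183,"y":-202,"z":4,"rx":0.01,"ry":0,"rz":0.30,"grip":1},{"x":208,"y":-230,"z":4,"rx":0.01,"ry":0,"rz":0.34,"grip":1},{"x":233,"y":-258,"z":4,"rx":0.01,"ry":0,"rz":0.37,"grip":1},{"x":256,"y":-283,"z":4,"rx":0.01,"ry":0,"rz":0.39,"grip":1},{"x":270,"y":-298,"z":4,"rx":0.01,"ry":0,"rz":0.39,"grip":1},{"x":278,"y":-308,"z":4,"rx":0.01,"ry":0,"rz":0.39,"grip":1},{"x":278,"y":-308,"z":4,"rx":0.01,"ry":0,"rz":0.39,"grip":1},{"x":278,"y":-308,"z":4,"rx":0.01,"ry":0,"rz":0.39,"grip":1}]' 30
python3 - <<'E'
from h import *
s=arm.read_state();d=arm.get_image("wrist");T=wristT(d,s);np.savez("w3.npz",img=d["image"],T=T)
to(.453,.123,.03,45)
G=(0,255,0);Rd=(0,0,255)
crop(d,"w3",(0,0,640,400),1.25,[(rect((.457,.124),.01,.084,.136,-3),G),(rect((.453,.123),.052,.042,.042,44),Rd),(rect((.453,.123),.01,.042,.042,44),Rd),(circ((.589,.226),.01,.056),G),(circ((.6235,.0325),.01,.052),G),(circ((.629,.032),.084,.0305),Rd),(rect((.458,-.089),.01,.096,.096,-10),G)],T)
E
```

```text
time: 9.62
eef_pos: [0.4466, 0.12, 0.229]
tool_rot: [179.9, -0.0, 45.2]
contact_force: [0.2, -0.7, -0.1]
width: 0.0852
shift [  6.5   1.2 199.3] rotvec [ 0.002 -0.001  0.003] pos [0.4472 0.1194 0.2293] rot [179.9  -0.   45.1] q6 -40.9 w 0.0855 t 9.7
```

View pics/w3.png

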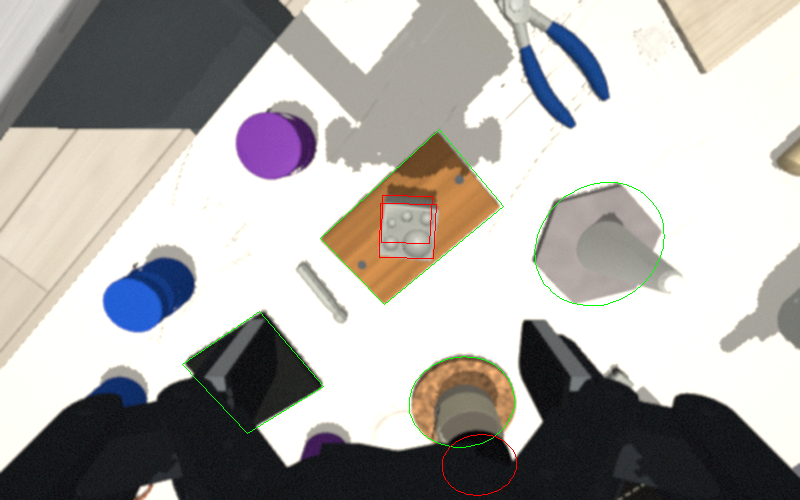

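Block sits at (408,230), aligned with the jaws within 1–2°, and the board, hex and cork overlays all fit. Descending to grasp the block.

```bash
python3 -m crank '[{"x":6,"y":1,"z":15,"rx":0,"ry":0,"rz":0,"grip":1},{"x":6,"y":1,"z":45,"rx":0,"ry":0,"rz":0,"grip":1},{"x":6,"y":1,"z":80,"rx":0,"ry":0,"rz":0,"grip":1},{"x":6,"y":1,"z":115,"rx":0,"ry":0,"rz":0,"grip":1},{"x":6,"y":1,"z":145,"rx":0,"ry":0,"rz":0,"grip":1},{"x":6,"y":1,"z":168,"rx":0,"ry":0,"rz":0,"grip":1},{"x":6,"y":1,"z":184,"rx":0,"ry":0,"rz":0,"grip":1},{"x":6,"y":1,"z":194,"rx":0,"ry":0,"rz":0,"grip":1},{"x":6,"y":1,"z":198,"rx":0,"ry":0,"rz":0,"grip":1},{"x":6,"y":1,"z":198,"rx":0,"ry":0,"rz":0,"grip":1}]' 50 && python3 -m crank '[{"x":0,"y":0,"z":0,"rx":0,"ry":0,"rz":0,"grip":0.5},{"x":0,"y":0,"z":0,"rx":0,"ry":0,"rz":0,"grip":0.3},{"x":0,"y":0,"z":0,"rx":0,"ry":0,"rz":0,"grip":0.1},{"x":0,"y":0,"z":0,"rx":0,"ry":0,"rz":0,"grip":-0.2},{"x":0,"y":0,"z":0,"rx":0,"ry":0,"rz":0,"grip":-0.5},{"x":0,"y":0,"z":0,"rx":0,"ry":0,"rz":0,"grip":-0.5},{"x":0,"y":0,"z":0,"rx":0,"ry":0,"rz":0,"grip":-0.5},{"x":0,"y":0,"z":0,"rx":0,"ry":0,"rz":0,"grip":-0.5},{"x":0,"y":0,"z":0,"rx":0,"ry":0,"rz":0,"grip":-0.5}]' 50; python3 -c "
from h import *
to(.458,-.089,.03)"
```

```text
time: 10.5
eef_pos: [0.4524, 0.122, 0.0306]
tool_rot: [179.9, 0.0, 45.1]
contact_force: [-0.3, -0.6, 0.6]
width: 0.0857
time: 11.25
eef_pos: [0.4541, 0.1224, 0.0322]
tool_rot: [179.8, -0.1, 45.1]
contact_force: [-1.0, 0.7, 5.8]
width: 0.0429
shift [-147.   152.     2.4] rotvec None pos [0.4541 0.1224 0.0322] rot [ 1.798e+02 -1.000e-01  4.510e+01] q6 -40.5 w 0.0429 t 11.2
```

```bash
python3 -m crank '[{"x":0,"y":0,"z":-10,"rx":0,"ry":0,"rz":0,"grip":-0.5},{"x":0,"y":0,"z":-30,"rx":0,"ry":0,"rz":0,"grip":-0.5},{"x":0,"y":0,"z":-55,"rx":0,"ry":0,"rz":0,"grip":-0.5},{"x":-7,"y":8,"z":-70,"rx":0,"ry":0,"rz":0,"grip":-0.5},{"x":-22,"y":23,"z":-72,"rx":0,"ry":0,"rz":0,"grip":-0.5},{"x":-40,"y":42,"z":-72,"rx":0,"ry":0,"rz":0,"grip":-0.5},{"x":-60,"y":62,"z":-72,"rx":0,"ry":0,"rz":0,"grip":-0.5},{"x":-80,"y":83,"z":-72,"rx":0,"ry":0,"rz":0,"grip":-0.5},{"x":-100,"y":104,"z":-72,"rx":0,"ry":0,"rz":0,"grip":-0.5},{"x":-120,"y":124,"z":-70,"rx":0,"ry":0,"rz":0,"grip":-0.5},{"x":-136,"y":141,"z":-65,"rx":0,"ry":0,"rz":0,"grip":-0.5},{"x":-145,"y":150,"z":-50,"rx":0,"ry":0,"rz":0,"grip":-0.5},{"x":-147,"y":152,"z":-34,"rx":0,"ry":0,"rz":0,"grip":-0.5},{"x":-147,"y":152,"z":-20,"rx":0,"ry":0,"rz":0,"grip":-0.5},{"x":-147,"y":152,"z":-10,"rx":0,"ry":0,"rz":0,"grip":-0.5},{"x":-147,"y":152,"z":-4,"rx":0,"ry":0,"rz":0,"grip":-0.5},{"x":-147,"y":152,"z":-3,"rx":0,"ry":0,"rz":0,"grip":-0.5},{"x":-147,"y":152,"z":-3,"rx":0,"ry":0,"rz":0,"grip":-0.5}]' 50; python3 -m crank '[{"x":0,"y":0,"z":1,"rx":0,"ry":0,"rz":0,"grip":-0.5},{"x":0,"y":0,"z":2,"rx":0,"ry":0,"rz":0,"grip":-0.5},{"x":0,"y":0,"z":2,"rx":0,"ry":0,"rz":0,"grip":-0.5}]' 50;  python3 -c "
from h import *
to(.458,-.089,.032)"
```

```text
time: 12.75
eef_pos: [0.4576, -0.0886, 0.0351]
tool_rot: [179.9, -0.1, 45.1]
contact_force: [-0.4, 0.5, -5.2]
width: 0.0424
time: 13.0
eef_pos: [0.4581, -0.0886, 0.0337]
tool_rot: [179.8, -0.1, 45.1]
contact_force: [0.1, 0.0, -5.2]
width: 0.0427
shift [-0.4  0.2  1.7] rotvec None pos [ 0.4581 -0.0886  0.0337] rot [ 1.798e+02 -1.000e-01  4.510e+01] q6 -66.8 w 0.0427 t 13.0
```

```bash
python3 -m crank '[{"x":0,"y":0,"z":1,"rx":0,"ry":0,"rz":0,"grip":-0.5},{"x":0,"y":0,"z":1.5,"rx":0,"ry":0,"rz":0,"grip":-0.5},{"x":0,"y":0,"z":1.5,"rx":0,"ry":0,"rz":0,"grip":-0.5}]' 50; python3 -m crank '[{"x":0,"y":0,"z":1,"rx":0,"ry":0,"rz":0,"grip":-0.5},{"x":0,"y":0,"z":1.2,"rx":0,"ry":0,"rz":0,"grip":-0.5},{"x":0,"y":0,"z":1.2,"rx":0,"ry":0,"rz":0,"grip":-0.5}]' 50
```

```text
time: 13.25
eef_pos: [0.4582, -0.0886, 0.0323]
tool_rot: [179.8, -0.1, 45.1]
contact_force: [0.2, -0.1, -4.1]
width: 0.0427
time: 13.5
eef_pos: [0.4583, -0.0886, 0.0322]
tool_rot: [179.8, -0.1, 45.2]
contact_force: [-4.2, 0.8, 6.1]
width: 0.0427
```

```bash
python3 -m crank '[{"x":0,"y":0,"z":-1,"rx":0,"ry":0,"rz":0,"grip":0.2},{"x":0,"y":0,"z":-1,"rx":0,"ry":0,"rz":0,"grip":0.5},{"x":0,"y":0,"z":-1,"rx":0,"ry":0,"rz":0,"grip":0.8},{"x":0,"y":0,"z":-1,"rx":0,"ry":0,"rz":0,"grip":1},{"x":0,"y":0,"z":-1,"rx":0,"ry":0,"rz":0,"grip":1},{"x":0,"y":0,"z":-1,"rx":0,"ry":0,"rz":0,"grip":1},{"x":0,"y":0,"z":-12,"rx":0,"ry":0,"rz":0,"grip":1},{"x":0,"y":0,"z":-35,"rx":0,"ry":0,"rz":0,"grip":1},{"x":0,"y":0,"z":-65,"rx":0,"ry":0,"rz":0,"grip":1},{"x":0,"y":0,"z":-100,"rx":0,"ry":0,"rz":0,"grip":1},{"x":10,"y":2,"z":-135,"rx":0,"ry":0,"rz":0,"grip":1},{"x":32,"y":5,"z":-165,"rx":0,"ry":0,"rz":0,"grip":1},{"x":60,"y":10,"z":-185,"rx":0,"ry":0,"rz":0,"grip":1},{"x":95,"y":15,"z":-198,"rx":0,"ry":0,"rz":0,"grip":1},{"x":130,"y":21,"z":-200,"rx":0,"ry":0,"rz":0,"grip":1},{"x":162,"y":26,"z":-200,"rx":0,"ry":0,"rz":0,"grip":1},{"x":185,"y":30,"z":-200,"rx":0,"ry":0,"rz":0,"grip":1},{"x":200,"y":32,"z":-200,"rx":0,"ry":0,"rz":0,"grip":1},{"x":200,"y":32,"z":-200,"rx":0,"ry":0,"rz":0,"grip":1}]' 40
python3 - <<'E'
from h import *
s=arm.read_state();d=arm.get_image("wrist");T=wristT(d,s)
to(.628,.032,.046,45)
G=(0,255,0);Rd=(0,0,255)
crop(d,"w4",(0,0,640,400),1.25,[(rect((.458,-.089),.052,.042,.042,44),Rd),(rect((.458,-.089),.01,.042,.042,44),Rd),(circ((.589,.226),.01,.056),G),(circ((.6235,.0325),.01,.052),G),(circ((.628,.032),.084,.0305),Rd),(circ((.628,.032),.01,.0305),Rd),(rect((.458,-.089),.01,.096,.096,-10),G)],T)
E
```

```text
time: 15.08
eef_pos: [0.623, 0.0328, 0.2334]
tool_rot: [179.8, -0.2, 45.3]
contact_force: [0.8, -0.1, -0.5]
width: 0.0852
shift [  4.2   3.6 187.1] rotvec [ 0.003 -0.002  0.005] pos [0.6217 0.0317 0.2331] rot [ 1.798e+02 -1.000e-01  4.530e+01] q6 -50.3 w 0.0855 t 15.1
```

View pics/w4.png

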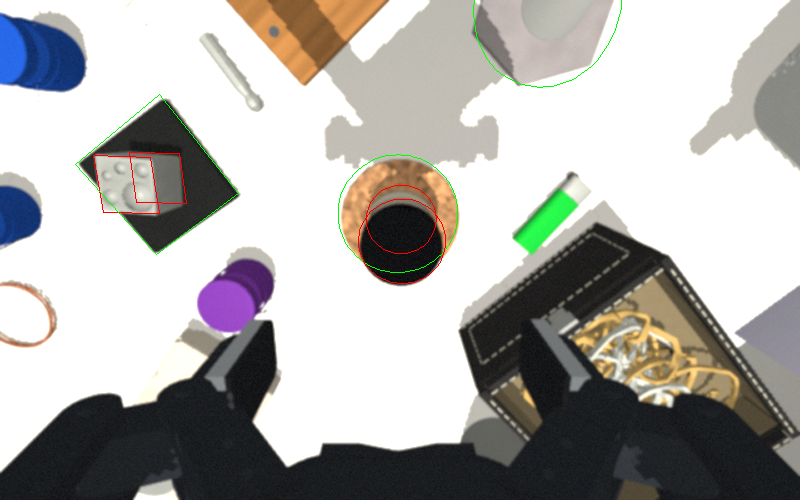

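Black-lidded large jar at (402,245) fits the overlay, and the block is centred on the rubber pad. Descending on the large jar.

```bash
python3 -m crank '[{"x":4,"y":3,"z":15,"rx":0,"ry":0,"rz":0,"grip":1},{"x":4,"y":3,"z":45,"rx":0,"ry":0,"rz":0,"grip":1},{"x":4,"y":3,"z":80,"rx":0,"ry":0,"rz":0,"grip":1},{"x":4,"y":3,"z":115,"rx":0,"ry":0,"rz":0,"grip":1},{"x":4,"y":3,"z":145,"rx":0,"ry":0,"rz":0,"grip":1},{"x":4,"y":3,"z":166,"rx":0,"ry":0,"rz":0,"grip":1},{"x":4,"y":3,"z":180,"rx":0,"ry":0,"rz":0,"grip":1},{"x":4,"y":3,"z":189,"rx":0,"ry":0,"rz":0,"grip":1},{"x":4,"y":3,"z":192,"rx":0,"ry":0,"rz":0,"grip":1},{"x":4,"y":3,"z":192,"rx":0,"ry":0,"rz":0,"grip":1}]' 30 && python3 -m crank '[{"x":0,"y":0,"z":0,"rx":0,"ry":0,"rz":0,"grip":0.7},{"x":0,"y":0,"z":0,"rx":0,"ry":0,"rz":0,"grip":0.5},{"x":0,"y":0,"z":0,"rx":0,"ry":0,"rz":0,"grip":0.3},{"x":0,"y":0,"z":0,"rx":0,"ry":0,"rz":0,"grip":0},{"x":0,"y":0,"z":0,"rx":0,"ry":0,"rz":0,"grip":-0.2},{"x":0,"y":0,"z":0,"rx":0,"ry":0,"rz":0,"grip":-0.2},{"x":0,"y":0,"z":0,"rx":0,"ry":0,"rz":0,"grip":-0.2},{"x":0,"y":0,"z":0,"rx":0,"ry":0,"rz":0,"grip":-0.2}]' 30; python3 -c "
from h import *
to(.457,.124,.03)"
```

```text
time: 15.97
eef_pos: [0.6274, 0.0319, 0.0411]
tool_rot: [179.8, -0.1, 45.2]
contact_force: [0.3, 0.4, 0.1]
width: 0.0853
time: 16.63
eef_pos: [0.6291, 0.0317, 0.0433]
tool_rot: [179.6, -0.2, 45.2]
contact_force: [-0.3, -0.3, 6.5]
width: 0.0584
shift [ -55.7 -187.3   11.8] rotvec None pos [0.6291 0.0317 0.0433] rot [179.6  -0.2  45.2] q6 -50.2 w 0.0584 t 16.6
```

```bash
python3 -m crank '[{"x":0,"y":0,"z":-10,"rx":0,"ry":0,"rz":0,"grip":-0.2},{"x":0,"y":0,"z":-30,"rx":0,"ry":0,"rz":0,"grip":-0.2},{"x":0,"y":0,"z":-55,"rx":0,"ry":0,"rz":0,"grip":-0.2},{"x":-3,"y":-8,"z":-70,"rx":0,"ry":0,"rz":0,"grip":-0.2},{"x":-8,"y":-26,"z":-75,"rx":0,"ry":0,"rz":0,"grip":-0.2},{"x":-15,"y":-50,"z":-75,"rx":0,"ry":0,"rz":0,"grip":-0.2},{"x":-23,"y":-76,"z":-75,"rx":0,"ry":0,"rz":0,"grip":-0.2},{"x":-31,"y":-102,"z":-75,"rx":0,"ry":0,"rz":0,"grip":-0.2},{"x":-39,"y":-128,"z":-75,"rx":0,"ry":0,"rz":0,"grip":-0.2},{"x":-46,"y":-153,"z":-73,"rx":0,"ry":0,"rz":0,"grip":-0.2},{"x":-52,"y":-173,"z":-66,"rx":0,"ry":0,"rz":0,"grip":-0.2},{"x":-55,"y":-184,"z":-52,"rx":0,"ry":0,"rz":0,"grip":-0.2},{"x":-56,"y":-187,"z":-36,"rx":0,"ry":0,"rz":0,"grip":-0.2},{"x":-56,"y":-187,"z":-22,"rx":0,"ry":0,"rz":0,"grip":-0.2},{"x":-56,"y":-187,"z":-12,"rx":0,"ry":0,"rz":0,"grip":-0.2},{"x":-56,"y":-187,"z":-6,"rx":0,"ry":0,"rz":0,"grip":-0.2},{"x":-56,"y":-187,"z":-5,"rx":0,"ry":0,"rz":0,"grip":-0.2},{"x":-56,"y":-187,"z":-5,"rx":0,"ry":0,"rz":0,"grip":-0.2}]' 30; python3 -c "
from h import *
to(.457,.124,.043,45)"
```

```text
time: 18.13
eef_pos: [0.4571, 0.1236, 0.0468]
tool_rot: [179.6, -0.2, 45.2]
contact_force: [-1.1, -0.1, -0.2]
width: 0.0586
shift [ 0.2 -0.4  3.8] rotvec [ 0.006 -0.004  0.004] pos [0.4571 0.1236 0.0468] rot [179.6  -0.2  45.2] q6 -40.4 w 0.0586 t 18.1
```

```bash
python3 -m crank '[{"x":0,"y":0,"z":1.5,"rx":0,"ry":0,"rz":0,"grip":-0.2},{"x":0,"y":0,"z":2.5,"rx":0,"ry":0,"rz":0,"grip":-0.2},{"x":0,"y":0,"z":2.5,"rx":0,"ry":0,"rz":0,"grip":-0.2}]' 30;python3 -m crank '[{"x":0,"y":0,"z":1,"rx":0,"ry":0,"rz":0,"grip":-0.2},{"x":0,"y":0,"z":1.5,"rx":0,"ry":0,"rz":0,"grip":-0.2},{"x":0,"y":0,"z":1.5,"rx":0,"ry":0,"rz":0,"grip":-0.2}]' 30;python3 -m crank '[{"x":0,"y":0,"z":1,"rx":0,"ry":0,"rz":0,"grip":-0.2},{"x":0,"y":0,"z":1,"rx":0,"ry":0,"rz":0,"grip":-0.2}]' 30
```

```text
time: 18.38
eef_pos: [0.4576, 0.1235, 0.0447]
tool_rot: [179.6, -0.3, 45.2]
contact_force: [0.6, -0.2, -0.9]
width: 0.0587
time: 18.63
eef_pos: [0.4577, 0.1235, 0.0433]
tool_rot: [179.6, -0.3, 45.2]
contact_force: [-0.2, -0.2, -0.6]
width: 0.0585
time: 18.8
eef_pos: [0.4579, 0.1235, 0.0432]
tool_rot: [179.6, -0.3, 45.2]
contact_force: [-2.7, 0.1, 7.5]
width: 0.0586
```

```bash
python3 -m crank '[{"x":0,"y":0,"z":-1,"rx":0,"ry":0,"rz":0,"grip":0.4},{"x":0,"y":0,"z":-1,"rx":0,"ry":0,"rz":0,"grip":0.6},{"x":0,"y":0,"z":-1,"rx":0,"ry":0,"rz":0,"grip":0.8},{"x":0,"y":0,"z":-1,"rx":0,"ry":0,"rz":0,"grip":1},{"x":0,"y":0,"z":-1,"rx":0,"ry":0,"rz":0,"grip":1},{"x":0,"y":0,"z":-1,"rx":0,"ry":0,"rz":0,"grip":1},{"x":0,"y":0,"z":-12,"rx":0,"ry":0,"rz":0,"grip":1},{"x":0,"y":0,"z":-35,"rx":0,"ry":0,"rz":0,"grip":1},{"x":0,"y":0,"z":-65,"rx":0,"ry":0,"rz":0,"grip":1},{"x":0,"y":0,"z":-100,"rx":0,"ry":0,"rz":0,"grip":1},{"x":0,"y":0,"z":-135,"rx":0,"ry":0,"rz":0,"grip":1},{"x":10,"y":1,"z":-165,"rx":0.005,"ry":0,"rz":0,"grip":1},{"x":30,"y":3,"z":-190,"rx":0.005,"ry":0,"rz":0,"grip":1},{"x":58,"y":6,"z":-205,"rx":0.005,"ry":0,"rz":0,"grip":1},{"x":90,"y":9,"z":-210,"rx":0.005,"ry":0,"rz":0,"grip":1},{"x":120,"y":12,"z":-210,"rx":0.005,"ry":0,"rz":0,"grip":1},{"x":143,"y":14,"z":-210,"rx":0.005,"ry":0,"rz":0,"grip":1},{"x":158,"y":15,"z":-210,"rx":0.005,"ry":0,"rz":0,"grip":1},{"x":158,"y":15,"z":-210,"rx":0.005,"ry":0,"rz":0,"grip":1}]' 25
python3 - <<'E'
from h import *
s=arm.read_state();d=arm.get_image("wrist");T=wristT(d,s)
to(.587,.229,.06,45)
G=(0,255,0);Rd=(0,0,255)
c=(.587,.229)
crop(d,"w5",(0,0,640,400),1.25,[(circ((.589,.226),.01,.056),G),(circ(c,.01,.023),Rd),(circ(c,.06,.016),Rd),(circ(c,.107,.006),Rd),(circ((.457,.124),.084,.0305),Rd),(rect((.457,.124),.01,.084,.136,-3),G)],T)
for t in("cone_center",):
  for f in (arm.place_of,):
    print(t,[(round(r["p"],2),np.round(r["centre"],3)) for r in f(d,t)])
E
```

```text
time: 20.38
eef_pos: [0.5796, 0.2271, 0.2546]
tool_rot: [179.9, -0.4, 45.3]
contact_force: [-0.8, -0.7, -0.3]
width: 0.0854
shift [  7.3   3.7 194.3] rotvec [ 0.002 -0.004  0.005] pos [0.5784 0.2261 0.2542] rot [179.9  -0.3  45.3] q6 -31.9 w 0.085 t 20.4
cone_center [(0.84, array([0.592, 0.228, 0.062]))]
```

View pics/w5.png

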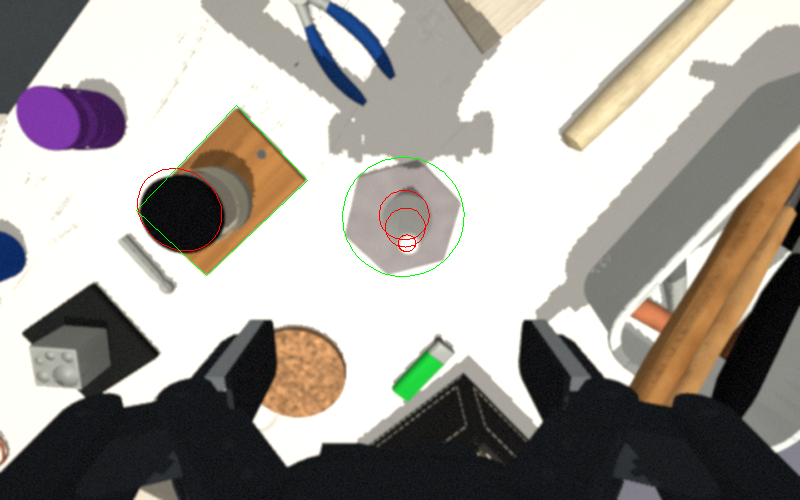

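Cone tip at (407,243) and foot match the overlay. The large jar on its board also fits its circle. Descending on the cone.

```bash
python3 -m crank '[{"x":7,"y":4,"z":8,"rx":0,"ry":0,"rz":0,"grip":1},{"x":7,"y":4,"z":25,"rx":0,"ry":0,"rz":0,"grip":1},{"x":7,"y":4,"z":50,"rx":0,"ry":0,"rz":0,"grip":1},{"x":7,"y":4,"z":80,"rx":0,"ry":0,"rz":0,"grip":1},{"x":7,"y":4,"z":110,"rx":0,"ry":0,"rz":0,"grip":1},{"x":7,"y":4,"z":140,"rx":0,"ry":0,"rz":0,"grip":1},{"x":7,"y":4,"z":164,"rx":0,"ry":0,"rz":0,"grip":1},{"x":7,"y":4,"z":181,"rx":0,"ry":0,"rz":0,"grip":1},{"x":7,"y":4,"z":190,"rx":0,"ry":0,"rz":0,"grip":1},{"x":7,"y":4,"z":194,"rx":0,"ry":0,"rz":0,"grip":1},{"x":7,"y":4,"z":194,"rx":0,"ry":0,"rz":0,"grip":1},{"x":7,"y":4,"z":194,"rx":0,"ry":0,"rz":0,"grip":1}]' 25
python3 - <<'E'
from h import *
s=arm.read_state();d=arm.get_image("wrist");T=wristT(d,s)
to(.587,.229,.06,45)
c=(.587,.229)
Rd=(0,0,255)
crop(d,"w6",(0,0,640,400),1.25,[(circ(c,.01,.023),Rd),(circ(c,.06,.016),Rd),(circ(c,.107,.006),Rd)],T)
E
```

```text
time: 21.48
eef_pos: [0.5871, 0.2279, 0.0614]
tool_rot: [179.8, -0.3, 45.2]
contact_force: [0.8, -0.1, -0.6]
width: 0.0855
shift [ 0.3 -1.1  1.9] rotvec [ 0.003 -0.006  0.004] pos [0.5876 0.2281 0.0619] rot [179.8  -0.4  45.2] q6 -31.9 w 0.0853 t 21.5
```

View pics/w6.png

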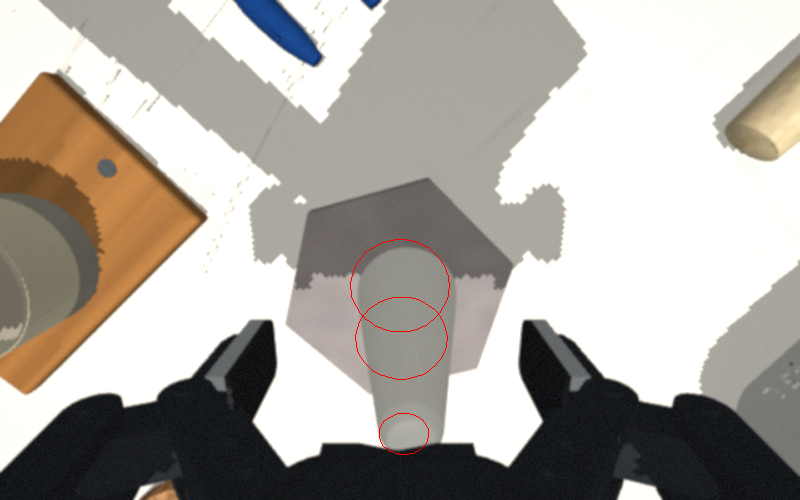

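Cone stands between the pads, about 3 mm to +x at (410,...). Nudging, then closing gently.

```bash
python3 -m crank '[{"x":2,"y":1,"z":1,"rx":0,"ry":0,"rz":0,"grip":1},{"x":3,"y":1,"z":1,"rx":0,"ry":0,"rz":0,"grip":0.8},{"x":3,"y":1,"z":1,"rx":0,"ry":0,"rz":0,"grip":0.5},{"x":3,"y":1,"z":1,"rx":0,"ry":0,"rz":0,"grip":0.3},{"x":3,"y":1,"z":1,"rx":0,"ry":0,"rz":0,"grip":0.15},{"x":3,"y":1,"z":1,"rx":0,"ry":0,"rz":0,"grip":0},{"x":3,"y":1,"z":1,"rx":0,"ry":0,"rz":0,"grip":-0.1},{"x":3,"y":1,"z":1,"rx":0,"ry":0,"rz":0,"grip":-0.2},{"x":3,"y":1,"z":1,"rx":0,"ry":0,"rz":0,"grip":-0.3},{"x":3,"y":1,"z":1,"rx":0,"ry":0,"rz":0,"grip":-0.5},{"x":3,"y":1,"z":1,"rx":0,"ry":0,"rz":0,"grip":-0.6},{"x":3,"y":1,"z":1,"rx":0,"ry":0,"rz":0,"grip":-0.6},{"x":3,"y":1,"z":1,"rx":0,"ry":0,"rz":0,"grip":-0.6},{"x":3,"y":1,"z":1,"rx":0,"ry":0,"rz":0,"grip":-0.6}]' 25;  python3 -c "
from h import *
to(.6235,.032,.063)"
```

```text
time: 22.7
eef_pos: [0.5905, 0.2295, 0.0611]
tool_rot: [179.8, -0.4, 45.2]
contact_force: [0.1, -0.7, 1.6]
width: 0.032
shift [-117.1  162.5   -2.1] rotvec None pos [0.5905 0.2295 0.0611] rot [179.8  -0.4  45.2] q6 -31.9 w 0.032 t 22.7
```

```bash
python3 -m crank '[{"x":0,"y":0,"z":-4,"rx":0,"ry":0,"rz":0,"grip":-0.6},{"x":0,"y":0,"z":-12,"rx":0,"ry":0,"rz":0,"grip":-0.6},{"x":0,"y":0,"z":-25,"rx":0,"ry":0,"rz":0,"grip":-0.6},{"x":0,"y":0,"z":-40,"rx":0,"ry":0,"rz":0,"grip":-0.6},{"x":0,"y":0,"z":-50,"rx":0,"ry":0,"rz":0,"grip":-0.6},{"x":0,"y":0,"z":-50,"rx":0,"ry":0,"rz":0,"grip":-0.6}]' 25
python3 - <<'E'
from h import *
s=arm.read_state();d=arm.get_image("wrist");T=wristT(d,s)
to(.6235,.032,.061)
crop(d,"w7",(0,0,640,400),1.25,[],T)
e=arm.get_image("scene");crop(e,"s7",(200,120,440,300),3,[])
e=arm.get_image("top");crop(e,"t7",(180,110,480,310),2.6,[(circ((.6235,.032),.01,.052),(0,255,0)),(circ((.588,.224),.01,.056),(0,255,0))])
E
```

```text
time: 23.2
eef_pos: [0.5927, 0.2301, 0.1154]
tool_rot: [179.6, -0.7, 45.3]
contact_force: [1.0, 0.0, 0.3]
width: 0.0317
shift [-118.7  161.5   52.5] rotvec None pos [0.5918 0.2298 0.1138] rot [179.7  -0.6  45.3] q6 -31.9 w 0.0314 t 23.2
```

View pics/w7.png

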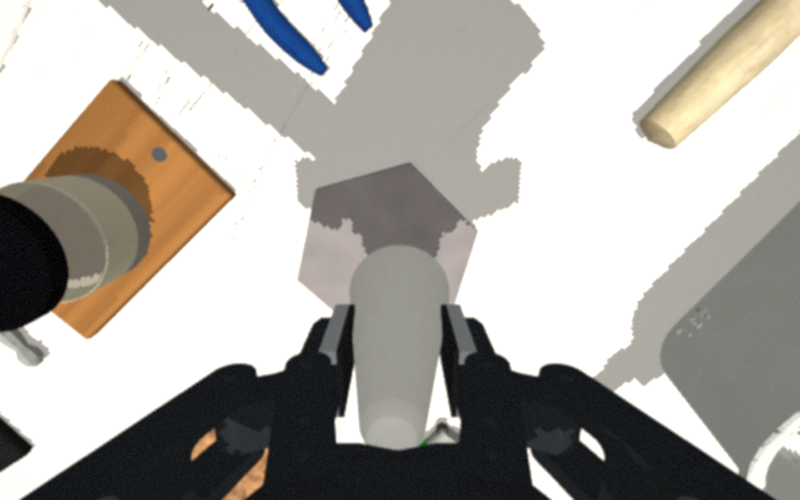

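View pics/s7.png

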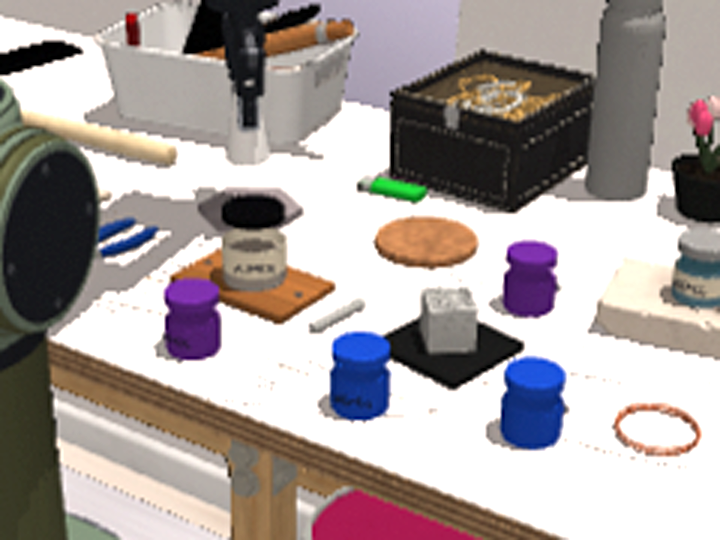

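View pics/t7.png

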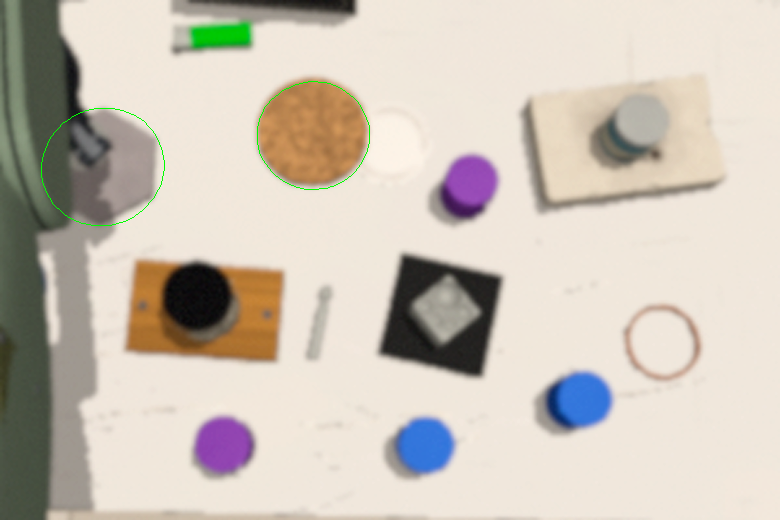

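Cone is held upright and clear of the hex tile. The large jar, block and small jar (on the brick) look centred. The cork centre reads about (0.625, 0.032), so I'm moving there.

```bash
python3 -m crank '[{"x":-5,"y":7,"z":0,"rx":0,"ry":0,"rz":0,"grip":-0.6},{"x":-15,"y":20,"z":0,"rx":0,"ry":0,"rz":0,"grip":-0.6},{"x":-28,"y":38,"z":0,"rx":0,"ry":0,"rz":0,"grip":-0.6},{"x":-43,"y":59,"z":0,"rx":0,"ry":0,"rz":0,"grip":-0.6},{"x":-59,"y":81,"z":0,"rx":0,"ry":0,"rz":0,"grip":-0.6},{"x":-75,"y":103,"z":0,"rx":0,"ry":0,"rz":0,"grip":-0.6},{"x":-90,"y":124,"z":0,"rx":0,"ry":0,"rz":0,"grip":-0.6},{"x":-103,"y":142,"z":0,"rx":0,"ry":0,"rz":0,"grip":-0.6},{"x":-112,"y":155,"z":5,"rx":0,"ry":0,"rz":0,"grip":-0.6},{"x":-117,"y":162,"z":14,"rx":0,"ry":0,"rz":0,"grip":-0.6},{"x":-118,"y":163,"z":26,"rx":0,"ry":0,"rz":0,"grip":-0.6},{"x":-118,"y":163,"z":36,"rx":0,"ry":0,"rz":0,"grip":-0.6},{"x":-118,"y":163,"z":43,"rx":0,"ry":0,"rz":0,"grip":-0.6},{"x":-118,"y":163,"z":46,"rx":0,"ry":0,"rz":0,"grip":-0.6},{"x":-118,"y":163,"z":46,"rx":0,"ry":0,"rz":0,"grip":-0.6}]' 25; python3 -c "
from h import *
to(.625,.032,.061,45)"
```

```text
time: 24.6
eef_pos: [0.6215, 0.0322, 0.063]
tool_rot: [180.0, -0.3, 45.3]
contact_force: [-0.3, -0.3, -0.8]
width: 0.0318
shift [2.3 2.6 2. ] rotvec [ 0.001 -0.005  0.006] pos [0.6215 0.0322 0.063 ] rot [180.   -0.3  45.3] q6 -50.5 w 0.0318 t 24.6
```

```bash
python3 -m crank '[{"x":1,"y":1,"z":0,"rx":0,"ry":0,"rz":0,"grip":-0.6},{"x":2,"y":2,"z":0.7,"rx":0,"ry":0,"rz":0,"grip":-0.6},{"x":2,"y":2,"z":1,"rx":0,"ry":0,"rz":0,"grip":-0.6}]' 25;python3 -m crank '[{"x":0,"y":0,"z":0.7,"rx":0,"ry":0,"rz":0,"grip":-0.6},{"x":0,"y":0,"z":1,"rx":0,"ry":0,"rz":0,"grip":-0.6},{"x":0,"y":0,"z":1,"rx":0,"ry":0,"rz":0,"grip":-0.6}]' 25;python3 -m crank '[{"x":0,"y":0,"z":0.7,"rx":0,"ry":0,"rz":0,"grip":-0.6},{"x":0,"y":0,"z":1,"rx":0,"ry":0,"rz":0,"grip":-0.6}]' 25
```

```text
time: 24.85
eef_pos: [0.6251, 0.0327, 0.0626]
tool_rot: [179.9, -0.3, 45.4]
contact_force: [0.4, -0.0, -0.8]
width: 0.0318
time: 25.1
eef_pos: [0.6253, 0.0327, 0.062]
tool_rot: [179.9, -0.3, 45.4]
contact_force: [-0.1, -0.3, -0.4]
width: 0.0323
time: 25.27
eef_pos: [0.6254, 0.0327, 0.0611]
tool_rot: [179.9, -0.4, 45.4]
contact_force: [0.0, 0.6, 2.0]
width: 0.032
```

Contact felt. Releasing and rising straight up.

```bash
python3 -m crank '[{"x":0,"y":0,"z":0.5,"rx":0,"ry":0,"rz":0,"grip":-0.1},{"x":0,"y":0,"z":0.5,"rx":0,"ry":0,"rz":0,"grip":0.3},{"x":0,"y":0,"z":0,"rx":0,"ry":0,"rz":0,"grip":0.7},{"x":0,"y":0,"z":0,"rx":0,"ry":0,"rz":0,"grip":1},{"x":0,"y":0,"z":0,"rx":0,"ry":0,"rz":0,"grip":1},{"x":0,"y":0,"z":0,"rx":0,"ry":0,"rz":0,"grip":1},{"x":0,"y":0,"z":-10,"rx":0,"ry":0,"rz":0,"grip":1},{"x":0,"y":0,"z":-30,"rx":0,"ry":0,"rz":0,"grip":1},{"x":0,"y":0,"z":-60,"rx":0,"ry":0,"rz":0,"grip":1},{"x":0,"y":0,"z":-95,"rx":0,"ry":0,"rz":0,"grip":1},{"x":0,"y":0,"z":-130,"rx":0,"ry":0,"rz":0,"grip":1},{"x":0,"y":0,"z":-160,"rx":0,"ry":0,"rz":0,"grip":1},{"x":0,"y":0,"z":-180,"rx":0,"ry":0,"rz":0,"grip":1},{"x":0,"y":0,"z":-190,"rx":0.002,"ry":-0.005,"rz":0,"grip":1},{"x":0,"y":0,"z":-190,"rx":0.002,"ry":-0.005,"rz":0,"grip":1}]' 30
python3 - <<'E'
from h import *
s=arm.read_state();d=arm.get_image("wrist");T=wristT(d,s)
to(.617,-.254,.23,45)
c=(.625,.032)
G=(0,255,0);Rd=(0,0,255)
crop(d,"w8",(0,0,640,400),1.25,[(circ(c,.01,.052),G),(circ(c,.01,.023),Rd),(circ(c,.107,.006),Rd)],T)
E
```

```text
time: 26.52
eef_pos: [0.6261, 0.0321, 0.2553]
tool_rot: [179.7, -0.3, 45.4]
contact_force: [0.5, 0.1, 0.3]
width: 0.0854
shift [-209.3  195.3   22.4] rotvec [ 0.003 -0.003  0.007] pos [0.6249 0.0322 0.2525] rot [179.9  -0.2  45.4] q6 -50.4 w 0.0853 t 26.6
```

View pics/w8.png

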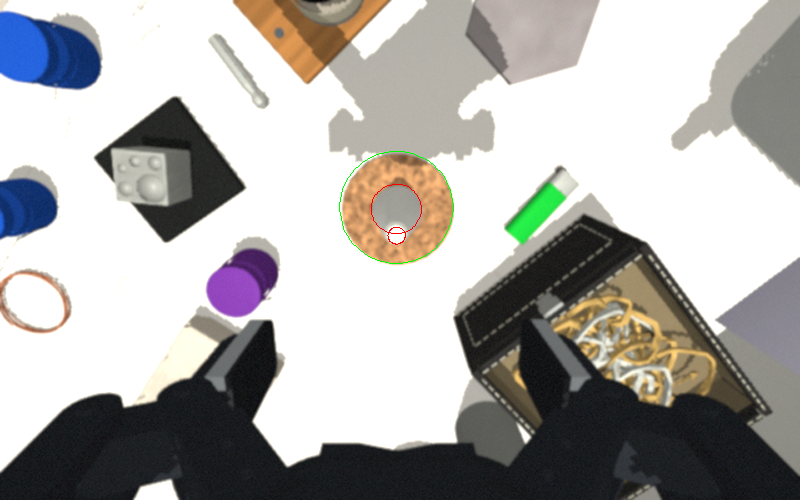

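The cone stands on the cork's middle at (397,208). Going to the small jar on the brick.

```bash
python3 -m crank '[{"x":-8,"y":8,"z":0,"rx":0,"ry":0,"rz":0,"grip":1},{"x":-24,"y":23,"z":0,"rx":0,"ry":0,"rz":0,"grip":1},{"x":-46,"y":43,"z":2,"rx":0,"ry":0,"rz":0,"grip":1},{"x":-70,"y":66,"z":6,"rx":0,"ry":0,"rz":0,"grip":1},{"x":-95,"y":89,"z":10,"rx":0,"ry":0,"rz":0,"grip":1},{"x":-120,"y":112,"z":15,"rx":0,"ry":0,"rz":0,"grip":1},{"x":-145,"y":135,"z":20,"rx":0,"ry":0,"rz":0,"grip":1},{"x":-168,"y":157,"z":22,"rx":0,"ry":0,"rz":0,"grip":1},{"x":-188,"y":175,"z":22,"rx":0,"ry":0,"rz":0,"grip":1},{"x":-202,"y":188,"z":22,"rx":0,"ry":0,"rz":0,"grip":1},{"x":-209,"y":195,"z":22,"rx":0,"ry":0,"rz":0,"grip":1},{"x":-209,"y":195,"z":22,"rx":0,"ry":0,"rz":0,"grip":1},{"x":-209,"y":195,"z":22,"rx":0,"ry":0,"rz":0,"grip":1}]' 30
python3 - <<'E'
from h import *
s=arm.read_state();d=arm.get_image("wrist");T=wristT(d,s)
to(.6225,-.2535,.058,45)
c=(.6225,-.2535)
G=(0,255,0);Rd=(0,0,255)
crop(d,"w9",(0,0,640,400),1.25,[(circ(c,.088,.0245),Rd),(circ(c,.031,.0245),Rd)],T)
E
```

```text
time: 27.65
eef_pos: [0.6161, -0.2533, 0.2286]
tool_rot: [-180.0, -0.1, 45.3]
contact_force: [-0.5, 0.8, 1.4]
width: 0.0853
shift [  3.1   5.  171.1] rotvec [-0.    -0.003  0.007] pos [ 0.6165 -0.2525  0.2291] rot [-180.    -0.2   45.4] q6 -75.2 w 0.0854 t 27.7
```

View pics/w9.png

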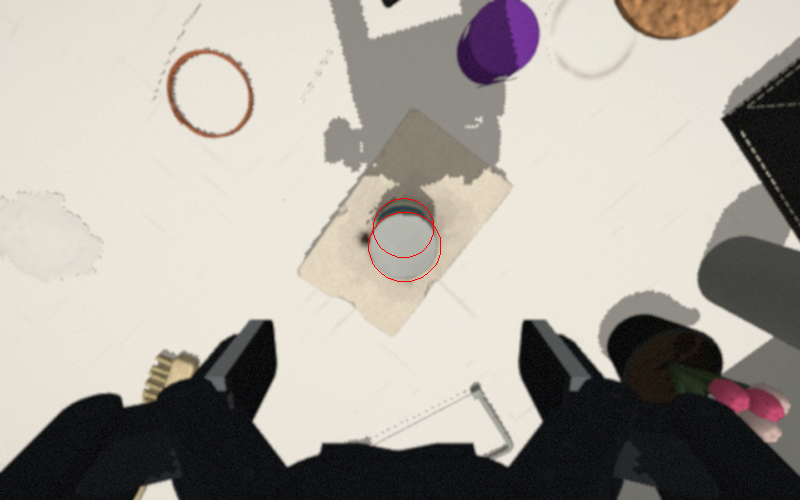

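The grey-lidded jar is at (404,246) on the brick and matches. Grasping it.

```bash
python3 -m crank '[{"x":3,"y":5,"z":15,"rx":0,"ry":0,"rz":0,"grip":1},{"x":3,"y":5,"z":42,"rx":0,"ry":0,"rz":0,"grip":1},{"x":3,"y":5,"z":75,"rx":0,"ry":0,"rz":0,"grip":1},{"x":3,"y":5,"z":105,"rx":0,"ry":0,"rz":0,"grip":1},{"x":3,"y":5,"z":132,"rx":0,"ry":0,"rz":0,"grip":1},{"x":3,"y":5,"z":152,"rx":0,"ry":0,"rz":0,"grip":1},{"x":3,"y":5,"z":165,"rx":0,"ry":0,"rz":0,"grip":1},{"x":3,"y":5,"z":170,"rx":0,"ry":0,"rz":0,"grip":1},{"x":3,"y":5,"z":171,"rx":0,"ry":0,"rz":0,"grip":1},{"x":3,"y":5,"z":171,"rx":0,"ry":0,"rz":0,"grip":1}]' 30 && python3 -m crank '[{"x":0,"y":0,"z":0,"rx":0,"ry":0,"rz":0,"grip":0.5},{"x":0,"y":0,"z":0,"rx":0,"ry":0,"rz":0,"grip":0.3},{"x":0,"y":0,"z":0,"rx":0,"ry":0,"rz":0,"grip":0.1},{"x":0,"y":0,"z":0,"rx":0,"ry":0,"rz":0,"grip":-0.2},{"x":0,"y":0,"z":0,"rx":0,"ry":0,"rz":0,"grip":-0.4},{"x":0,"y":0,"z":0,"rx":0,"ry":0,"rz":0,"grip":-0.4},{"x":0,"y":0,"z":0,"rx":0,"ry":0,"rz":0,"grip":-0.4},{"x":0,"y":0,"z":0,"rx":0,"ry":0,"rz":0,"grip":-0.4}]' 30; python3 -c "
from h import *
to(.588,.224,.16,45)"
```

```text
time: 28.53
eef_pos: [0.6233, -0.2533, 0.0587]
tool_rot: [179.9, -0.2, 45.4]
contact_force: [0.3, -1.0, 0.8]
width: 0.0854
time: 29.2
eef_pos: [0.6243, -0.254, 0.0606]
tool_rot: [179.8, -0.2, 45.4]
contact_force: [-0.9, 0.4, 6.6]
width: 0.0466
shift [ 315.5 -360.9  -99.6] rotvec [ 0.004 -0.004  0.008] pos [ 0.6243 -0.254   0.0606] rot [179.8  -0.2  45.4] q6 -75.1 w 0.0466 t 29.2
```

Carrying it high (bottom about 0.2 m up), since the direct line passes over the cone.

```bash
python3 -m crank '[{"x":0,"y":0,"z":-10,"rx":0,"ry":0,"rz":0,"grip":-0.4},{"x":0,"y":0,"z":-32,"rx":0,"ry":0,"rz":0,"grip":-0.4},{"x":0,"y":0,"z":-62,"rx":0,"ry":0,"rz":0,"grip":-0.4},{"x":0,"y":0,"z":-95,"rx":0,"ry":0,"rz":0,"grip":-0.4},{"x":0,"y":0,"z":-128,"rx":0,"ry":0,"rz":0,"grip":-0.4},{"x":0,"y":0,"z":-155,"rx":0,"ry":0,"rz":0,"grip":-0.4},{"x":5,"y":-6,"z":-172,"rx":0,"ry":0,"rz":0,"grip":-0.4},{"x":16,"y":-18,"z":-180,"rx":0,"ry":0,"rz":0,"grip":-0.4},{"x":32,"y":-36,"z":-180,"rx":0,"ry":0,"rz":0,"grip":-0.4},{"x":52,"y":-60,"z":-180,"rx":0,"ry":0,"rz":0,"grip":-0.4},{"x":74,"y":-85,"z":-180,"rx":0,"ry":0,"rz":0,"grip":-0.4},{"x":97,"y":-111,"z":-180,"rx":0,"ry":0,"rz":0,"grip":-0.4},{"x":120,"y":-137,"z":-180,"rx":0,"ry":0,"rz":0,"grip":-0.4},{"x":143,"y":-163,"z":-180,"rx":0,"ry":0,"rz":0,"grip":-0.4},{"x":166,"y":-189,"z":-180,"rx":0,"ry":0,"rz":0,"grip":-0.4},{"x":188,"y":-215,"z":-180,"rx":0,"ry":0,"rz":0,"grip":-0.4},{"x":208,"y":-238,"z":-180,"rx":0,"ry":0,"rz":0,"grip":-0.4},{"x":222,"y":-254,"z":-180,"rx":0,"ry":0,"rz":0,"grip":-0.4},{"x":230,"y":-263,"z":-180,"rx":0,"ry":0,"rz":0,"grip":-0.4},{"x":230,"y":-263,"z":-180,"rx":0,"ry":0,"rz":0,"grip":-0.4}]' 30
python3 - <<'E'
from h import *
to(.588,.224,.04,45)
e=arm.get_image("top");crop(e,"t10",(180,110,480,310),2.6,[(circ((.588,.224),.01,.056),(0,255,0)),(circ((.625,.032),.01,.052),(0,255,0))])
E
```

```text
time: 30.87
eef_pos: [0.5958, 0.0975, 0.2394]
tool_rot: [179.9, -0.2, 45.7]
contact_force: [-0.3, -0.1, -1.1]
width: 0.0464
shift [ 84.5 -94.3 199.5] rotvec [ 0.002 -0.003  0.012] pos [0.5958 0.0975 0.2394] rot [179.9  -0.2  45.7] q6 -44.6 w 0.0464 t 30.9
```

View pics/t10.png

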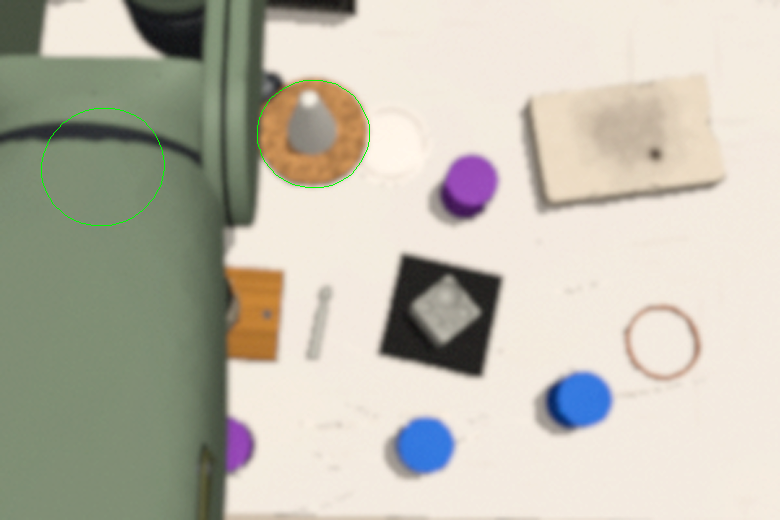

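```bash
python3 -m crank '[{"x":7,"y":-8,"z":0,"rx":0,"ry":0,"rz":0,"grip":-0.4},{"x":22,"y":-25,"z":0,"rx":0,"ry":0,"rz":0,"grip":-0.4},{"x":42,"y":-47,"z":0,"rx":0,"ry":0,"rz":0,"grip":-0.4},{"x":62,"y":-70,"z":0,"rx":0,"ry":0,"rz":0,"grip":-0.4},{"x":77,"y":-87,"z":5,"rx":0,"ry":0,"rz":0,"grip":-0.4},{"x":84,"y":-94,"z":20,"rx":0,"ry":0,"rz":0,"grip":-0.4},{"x":84,"y":-94,"z":45,"rx":0,"ry":0,"rz":0,"grip":-0.4},{"x":84,"y":-94,"z":75,"rx":0,"ry":0,"rz":0,"grip":-0.4},{"x":84,"y":-94,"z":105,"rx":0,"ry":0,"rz":0,"grip":-0.4},{"x":84,"y":-94,"z":135,"rx":0,"ry":0,"rz":0,"grip":-0.4},{"x":84,"y":-94,"z":160,"rx":0,"ry":0,"rz":0,"grip":-0.4},{"x":84,"y":-94,"z":178,"rx":0,"ry":0,"rz":0,"grip":-0.4},{"x":84,"y":-94,"z":189,"rx":0,"ry":0,"rz":0,"grip":-0.4},{"x":84,"y":-94,"z":194,"rx":0,"ry":0,"rz":0,"grip":-0.4},{"x":84,"y":-94,"z":195,"rx":0,"ry":0,"rz":0,"grip":-0.4},{"x":84,"y":-94,"z":195,"rx":0,"ry":0,"rz":0,"grip":-0.4}]' 30; python3 -c "
from h import *
s=arm.read_state();d=arm.get_image('wrist');T=wristT(d,s)
to(.588,.224,.0396,45)
crop(d,'w11',(0,0,640,400),1.25,[(circ((.588,.224),.01,.056),(0,255,0))],T)"
```

```text
time: 32.25
eef_pos: [0.5897, 0.221, 0.0453]
tool_rot: [179.8, -0.2, 45.5]
contact_force: [-0.2, 0.5, -0.4]
width: 0.0465
shift [ 0.5 -3.4  6.4] rotvec [ 0.005 -0.005  0.01 ] pos [0.5901 0.2213 0.046 ] rot [179.7  -0.3  45.6] q6 -32.8 w 0.0464 t 32.3
```

View pics/w11.png

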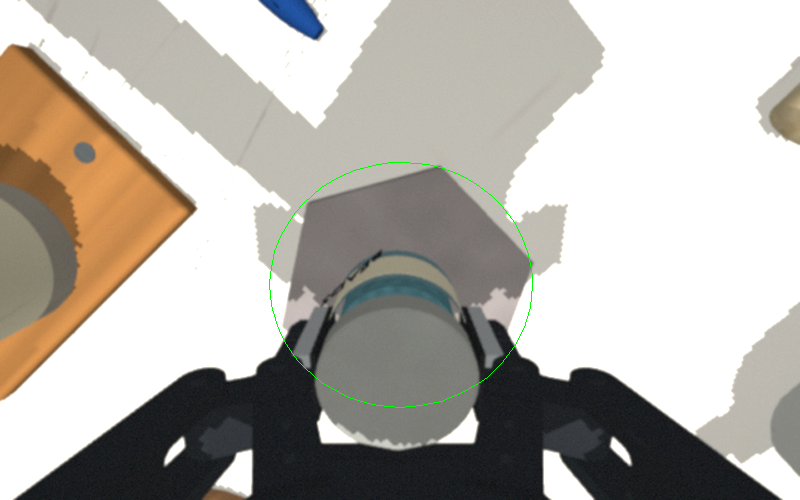

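```bash
python3 -c "
from h import *
s=arm.read_state();d=arm.get_image('wrist');T=wristT(d,s)
W=np.array([unproj(d,(np.array(p)+.5)/1.25-.5,.01,T)[:2] for p in [(307,202),(441,166),(532,263)]])
print(W, np.linalg.norm(np.diff(W,axis=0),axis=1))
# centre = W0+W2-W1 for regular hexagon
print(W[0]+W[2]-W[1])
to(.588,.224,.0396)"
```

```text
[[0.53332083 0.22538472]
 [0.56056944 0.27349169]
 [0.61683625 0.27364076]] [0.05528803 0.05626702]
[0.58958765 0.2255338 ]
shift [ 0.3 -3.5  6.7] rotvec None pos [0.5902 0.2214 0.0463] rot [179.7  -0.3  45.6] q6 -32.8 w 0.0464 t 32.4
```

```bash
python3 -m crank '[{"x":0.5,"y":-1.5,"z":0,"rx":0,"ry":0,"rz":0,"grip":-0.4},{"x":1,"y":-3,"z":2,"rx":0,"ry":0,"rz":0,"grip":-0.4},{"x":1,"y":-3,"z":4,"rx":0,"ry":0,"rz":0,"grip":-0.4},{"x":1,"y":-3,"z":5,"rx":0,"ry":0,"rz":0,"grip":-0.4},{"x":1,"y":-3,"z":5,"rx":0,"ry":0,"rz":0,"grip":-0.4}]' 30; python3 -m crank '[{"x":0,"y":0,"z":0.7,"rx":0,"ry":0,"rz":0,"grip":-0.4},{"x":0,"y":0,"z":1.2,"rx":0,"ry":0,"rz":0,"grip":-0.4},{"x":0,"y":0,"z":1.2,"rx":0,"ry":0,"rz":0,"grip":-0.4}]' 30; python3 -m crank '[{"x":0,"y":0,"z":0.7,"rx":0,"ry":0,"rz":0,"grip":-0.4},{"x":0,"y":0,"z":1,"rx":0,"ry":0,"rz":0,"grip":-0.4}]' 30
```

```text
time: 32.77
eef_pos: [0.5884, 0.2243, 0.041]
tool_rot: [179.7, -0.3, 45.6]
contact_force: [0.6, 1.0, -0.9]
width: 0.0461
time: 33.02
eef_pos: [0.5884, 0.2242, 0.0397]
tool_rot: [179.7, -0.3, 45.6]
contact_force: [0.0, 0.2, -0.9]
width: 0.0459
time: 33.18
eef_pos: [0.5885, 0.2242, 0.0396]
tool_rot: [179.7, -0.2, 45.6]
contact_force: [-3.3, -1.4, 5.9]
width: 0.0462
```

Seated. Releasing, rising and backing off so all stands can be seen.

```bash
python3 -m crank '[{"x":0,"y":0,"z":-1,"rx":0,"ry":0,"rz":0,"grip":0.2},{"x":0,"y":0,"z":-1,"rx":0,"ry":0,"rz":0,"grip":0.5},{"x":0,"y":0,"z":-1,"rx":0,"ry":0,"rz":0,"grip":0.8},{"x":0,"y":0,"z":-1,"rx":0,"ry":0,"rz":0,"grip":1},{"x":0,"y":0,"z":-1,"rx":0,"ry":0,"rz":0,"grip":1},{"x":0,"y":0,"z":-1,"rx":0,"ry":0,"rz":0,"grip":1},{"x":0,"y":0,"z":-12,"rx":0,"ry":0,"rz":0,"grip":1},{"x":0,"y":0,"z":-35,"rx":0,"ry":0,"rz":0,"grip":1},{"x":0,"y":0,"z":-65,"rx":0,"ry":0,"rz":0,"grip":1},{"x":0,"y":0,"z":-100,"rx":0,"ry":0,"rz":0,"grip":1},{"x":0,"y":0,"z":-135,"rx":0,"ry":0,"rz":0,"grip":1},{"x":0,"y":0,"z":-165,"rx":0,"ry":0,"rz":0,"grip":1},{"x":0,"y":0,"z":-190,"rx":0,"ry":0,"rz":0,"grip":1},{"x":0,"y":0,"z":-200,"rx":0,"ry":0,"rz":0,"grip":1},{"x":0,"y":0,"z":-200,"rx":0,"ry":0,"rz":0,"grip":1}]' 30
python3 - <<'E'
from h import *
s=arm.read_state();d=arm.get_image("wrist");T=wristT(d,s)
to(.22,.53,.26)
G=(0,255,0);Rd=(0,0,255);c=(.5885,.2245)
crop(d,"w12",(0,0,640,400),1.25,[(circ(c,.01,.0245),Rd),(circ(c,.067,.0245),Rd),(circ(c,.01,.056),G),(circ((.457,.124),.084,.0305),Rd),(rect((.457,.124),.01,.084,.136,-3),G)],T)
E
```

```text
time: 34.43
eef_pos: [0.5893, 0.2248, 0.2442]
tool_rot: [179.5, -0.6, 45.6]
contact_force: [-0.0, 0.5, 0.7]
width: 0.0856
shift [ -39.1 -476.5  -22.1] rotvec None pos [0.5879 0.2244 0.2411] rot [179.7  -0.4  45.6] q6 -32.5 w 0.0855 t 34.5
```

View pics/w12.png

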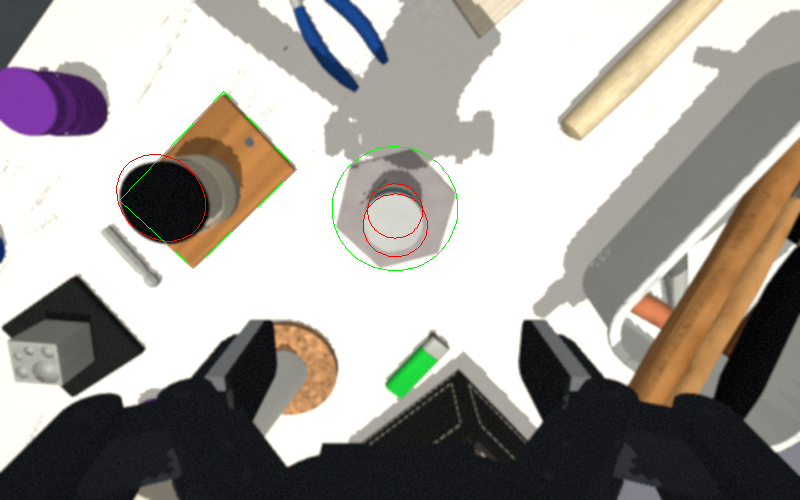

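```bash
python3 -m crank '[{"x":-1,"y":-12,"z":-2,"rx":0,"ry":0,"rz":0,"grip":1},{"x":-3,"y":-36,"z":-4,"rx":0,"ry":0,"rz":0,"grip":1},{"x":-5,"y":-70,"z":-8,"rx":0,"ry":0,"rz":0,"grip":1},{"x":-8,"y":-105,"z":-12,"rx":0,"ry":0,"rz":0,"grip":1},{"x":-11,"y":-140,"z":-16,"rx":0,"ry":0,"rz":0,"grip":1},{"x":-14,"y":-175,"z":-20,"rx":0,"ry":0,"rz":0,"grip":1},{"x":-17,"y":-210,"z":-20,"rx":0,"ry":0,"rz":0,"grip":1},{"x":-20,"y":-245,"z":-20,"rx":0,"ry":0,"rz":0,"grip":1},{"x":-23,"y":-280,"z":-20,"rx":0,"ry":0,"rz":0,"grip":1},{"x":-26,"y":-315,"z":-20,"rx":0,"ry":0,"rz":0,"grip":1},{"x":-30,"y":-350,"z":-20,"rx":0,"ry":0,"rz":0,"grip":1},{"x":-33,"y":-378,"z":-20,"rx":0,"ry":0,"rz":0,"grip":1},{"x":-35,"y":-395,"z":-20,"rx":0,"ry":0,"rz":0,"grip":1},{"x":-35,"y":-400,"z":-20,"rx":0,"ry":0,"rz":0,"grip":1},{"x":-35,"y":-400,"z":-20,"rx":0,"ry":0,"rz":0,"grip":1}]' 30
python3 - <<'E'
from h import *
G=(0,255,0);Rd=(0,0,255)
h=(.5885,.2245);k=(.625,.032);b=(.457,.124);p=(.458,-.089)
L=[(circ(h,.067,.0245),Rd),(circ(h,.01,.056),G),(circ(b,.084,.0305),Rd),(rect(b,.01,.084,.136,-3),G),(circ(k,.01,.052),G),(circ(k,.01,.023),Rd),(circ(k,.107,.006),Rd),(rect(p,.052,.042,.042,44),Rd),(rect(p,.01,.096,.096,-10),G)]
e=arm.get_image("top");crop(e,"t13",(180,110,480,310),2.6,L)
for t in ["cone_center","dome_block_center","large_jar_center","small_jar_center"]:
    print(t,[(round(r["p"],2),np.round(r["centre"],3)) for r in arm.place_of(e,t)])
e=arm.get_image("scene");crop(e,"s13",(200,120,440,300),3,[])
print(arm.read_state()["time"])
E
```

```text
time: 35.73
eef_pos: [0.2753, 0.4791, 0.2561]
tool_rot: [179.6, -0.1, 45.8]
contact_force: [0.8, -0.7, -0.4]
width: 0.085
cone_center [(0.85, array([0.622, 0.028, 0.058]))]
dome_block_center [(0.75, array([ 0.454, -0.091,  0.032]))]
large_jar_center [(0.85, array([0.461, 0.12 , 0.047]))]
small_jar_center [(0.9, array([0.336, 0.099, 0.031])), (0.8, array([ 0.383, -0.208,  0.027])), (0.67, array([ 0.576, -0.108,  0.028])), (0.62, array([0.587, 0.226, 0.036])), (0.59, array([ 0.346, -0.076,  0.03 ]))]
36.0333
```

View pics/t13.png

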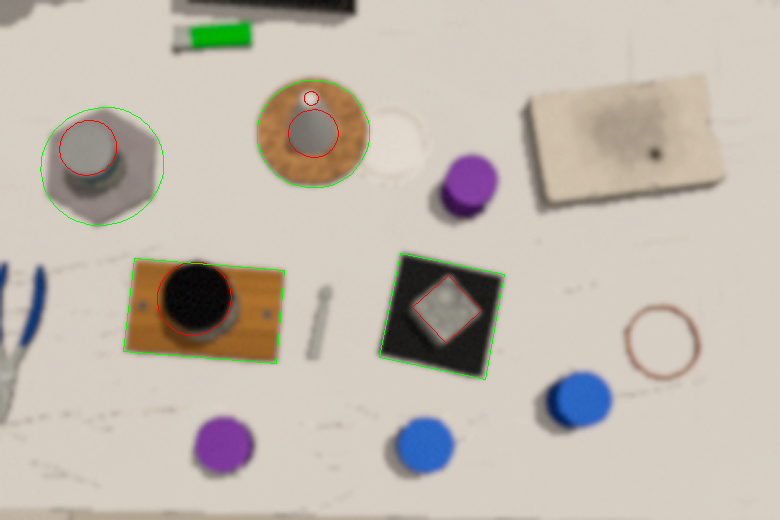

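View pics/s13.png

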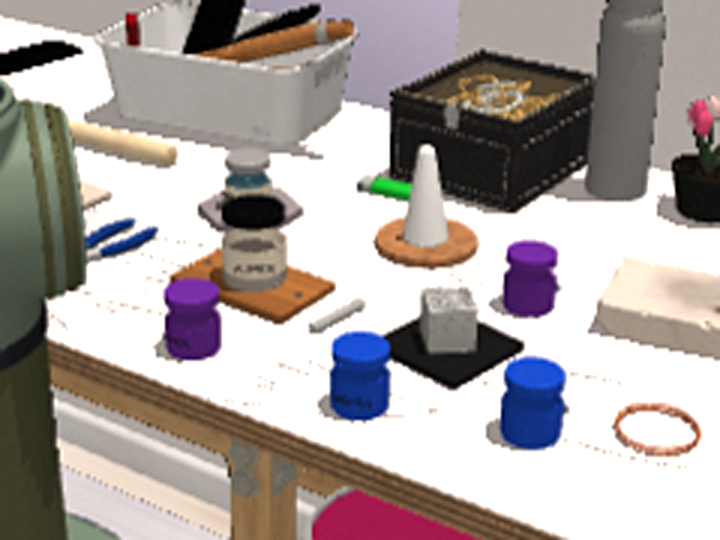

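All four stand upright on the middle of their own stands, the brick is empty and the look-alikes are untouched.

```bash
python3 -c "
from bench import arm
print(arm.job_done())"
```

```text
the job is handed in; nothing more can be done
None
```

The job is handed in: all four things stand upright on their own stands. I parked the small grey-lidded jar on the fire brick. Then I moved the block to the rubber pad, the large jar to the wooden board, the cone to the cork mat, and the small jar from the brick to the hex tile. It took about 36 s of the 149 s.

**Last checks:**
- **Placing:** overlays on the final top and wrist pictures put each thing within about 3 mm of its stand's centre.
- **Network positions:** the trained network's positions were about 3 to 6 mm from those centres, close to its stated 4 mm accuracy and well inside the 15 mm limit.
- **Scene:** nothing was tipped, the blue and purple look-alikes were not touched, and the gripper was clear of everything.
- **Forces:** the force readings taken after each move stayed below 10 N.

No check failed.

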